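# Pack main bearing caps in a clamped carrying rack

## Task

Pack all the bearing caps standing on the bench into the blue carrying rack: free the red clamp knob, draw the follower well back, and stand every cap in the channel, side by side across it, between the follower and the end stop. Then slide the follower up until the row is snug against the stop with no slack and turn the clamp knob fully tight again; only after that fold the orange flap down over the row and press it firmly down until it is fully home. Leave the piston, the oil bottle and the screwdriver where they are.

Things in the scene. Friction and masses are not known exactly. Their poses are not given: they have to be found in the camera images.
- rack: blue rack, fixed. Base 130 x 322 x 10 mm; origin on the bench under the channel centre line. Channel along rack y: floor 10 mm above the bench, side walls 78 mm apart inside, flared tops 35 mm above the bench. End stop (78 mm wide, top 40 mm above the bench) closes its +y end, inner face at y = +130 mm. Nothing is over 76 mm high except the open flap
- stop_face (a point): middle of the foot of the end stop's inner face, on the channel floor (rack x 0, y +130, z 10 mm); axes as the rack's
- follower (a joint): travel of the aluminium follower along the rack's +y, m: 0 = drawn fully back (face 185 mm from the stop), grows towards the stop (limit 0.170); gap from face to stop = 0.185 - value. Slides with about 3 N. Move it by its clamp knob, and only while the clamp is free
- follower_face (a point): middle of the foot of the follower's pushing face, on the channel floor (face 66 mm wide, 36 mm high); axes as the rack's. The clamp block (56 x 46 mm, top 42 mm above the bench) rides 90 mm behind it (to -y), joined by a low arm
- clamp (a joint): angle of the red clamp knob on the clamp block, rad: 0 = free, grows as it is turned clockwise seen from above, end stop (tight) at 1.55. The brake bites from about 0.9; below 0.4 is free, above 1.2 is locked
- clamp_grip (a point): point to grip the knob: on its vertical axis, 66 mm above the bench. The knob is a bar 46 long x 13 wide, from 50 to 76 mm above the bench. At 0 the bar lies along the channel (rack y), at 1.55 across it; the point's y axis lies along the bar. A white mark shows one end
- flap (a joint): angle of the orange hold-down flap, rad: 0 = closed, level over the caps, grows as it opens upwards and away to the rack's +x side; it starts open at about 2.4. Stiff hinge: stays where it is left, about 4 N at the bar to move it
- flap_hinge (a point): middle of the flap's hinge axis (rack x +72, y +78, z 60 mm); the axis runs along the rack's y
- flap_bar (a point): middle of the black round bar at the flap's free edge, 12 mm thick, 68 mm long, parallel to the hinge and 127 mm from it, carried by two 8 mm arms 60 mm apart with a 40 mm open gap between plate and bar
- flap_pad (a point): middle of the flap's orange plate (80 x 70 x 4 mm), 55 mm from the hinge, on the face that is on top when closed (63 mm above the bench)
- cap1: cast-iron main bearing cap, 0.35 kg: foot 70 (own x) x 30 (own y) mm, shoulders 22 mm high, central boss 44 (x) x 30 (y) mm rising to 40 mm, an opening under it; origin at the centre of its underside, z up. Both ends alike. Grip the boss across its 44 mm. In the rack its x lies across the channel. 3 to 5 caps are present
- cap2: cast-iron main bearing cap, 0.35 kg: foot 70 (own x) x 30 (own y) mm, shoulders 22 mm high, central boss 44 (x) x 30 (y) mm rising to 40 mm, an opening under it; origin at the centre of its underside, z up. Both ends alike. Grip the boss across its 44 mm. In the rack its x lies across the channel. 3 to 5 caps are present
- cap3: cast-iron main bearing cap, 0.35 kg: foot 70 (own x) x 30 (own y) mm, shoulders 22 mm high, central boss 44 (x) x 30 (y) mm rising to 40 mm, an opening under it; origin at the centre of its underside, z up. Both ends alike. Grip the boss across its 44 mm. In the rack its x lies across the channel. 3 to 5 caps are present
- cap4: cast-iron main bearing cap, 0.35 kg: foot 70 (own x) x 30 (own y) mm, shoulders 22 mm high, central boss 44 (x) x 30 (y) mm rising to 40 mm, an opening under it; origin at the centre of its underside, z up. Both ends alike. Grip the boss across its 44 mm. In the rack its x lies across the channel. 3 to 5 caps are present
- cap5: cast-iron main bearing cap, 0.35 kg: foot 70 (own x) x 30 (own y) mm, shoulders 22 mm high, central boss 44 (x) x 30 (y) mm rising to 40 mm, an opening under it; origin at the centre of its underside, z up. Both ends alike. Grip the boss across its 44 mm. In the rack its x lies across the channel. 3 to 5 caps are present
- piston: bystander: aluminium piston, 68 mm across, 50 mm high, origin under its centre
- oil: bystander: black oil bottle, 64 mm across, 170 mm high, origin under its centre
- driver: bystander: screwdriver with orange handle lying on the bench
Mind the look-alikes: they are no part of the job. What is shaped like the cap4 but yellow is not meant.

How it is judged:
By the outcome, as a careful person would: the job done as asked, in the order asked, and still so for the second after the job is handed in, with the robot touching nothing.
Of cap1, cap2, cap3, cap4, cap5 only 3 to 5 are there at a start; the rules pass over those that are not, and their reading is None.
At some moment in a run one of cap1, cap2, cap3, cap4, cap5 may be knocked a few centimetres aside while the robot is not near it.
It also fails if it takes over 210 s, if anything falls off the work surface, if the arm or the gripper's body presses on something with over 40 N, if the wrist force passes 120 N, or if a joint passes its speed limit or range.

## Robot

A 6-joint arm with a two-finger parallel gripper is mounted at the origin on the work surface. World frame = base frame: x ahead of the robot, y to its left, z up, the work surface at z = 0. Lengths are in m, angles in degrees, forces in N, time in s.
With the tool pointing down it reaches from about 0.3 to 0.75 m from the base axis. Payload 8.5 kg.
Tool frame: the origin (TCP) lies midway between the tips of the shut fingers; the grasp point (between the pads) lies 19 mm behind it; z points along the fingers, y is the line along which they close (so a half turn about z gives the same grasp; the last joint's range is limited). The gripper opens to 85 mm and grips with 20 to 120 N. Pads are 22 mm wide; open, the fingers measure 114 mm over their backs; the gripper's body (76 mm by 85 mm) begins 54 mm behind the grasp point. The pads swing forward as they close: fully open they stand 13 mm farther back than shut.
Start: joints at [61.347, 21.807, 74.336, -0, 83.858, -12.336], TCP at [0.155, 0.528, 0.231] pointing down, gripper open.
Joint ranges: [-178.18, 178.18], [-50.72, 133.34], [12.68, 142.11], [-81.47, 261.47], [9.98, 163.14], [-165.26, 165.26]. Speed limits (degrees/s): [136.94, 136.94, 180, 180, 180, 180].

## Interface

Orientations are given as a 3x3 rotation matrix whose columns are the frame's x, y, z axes.
In Python, from rig import observe, optics, order, spotter gives the robot as it stands.
- The arm moves only by the tool move_arm, never from a script. Its argument "series" is text: rows parted by semicolons, each of 5 numbers parted by spaces: the shift along the tool's x, y, z in cm, then the turn about the tool's z in degrees, then the opening, from -1 (shut) to 1 (fully open). A call has 1 to 8 rows; each row is the pose to reach, as a shift and turn from the pose commanded when the call began, along the tool's axes at that moment; what a row does not reach only later rows make up. A row lasts 1/8 s, in which the tool goes at most 62.5 mm and 10.7 degrees, less where a joint would pass 70% of its speed; a pose out of reach is approached as far as the arm can. A call with a gripper value outside its range is refused whole. The fingers move at their own pace and stop on an object; "force" is the grip in N (left out, the last holds). Time passes only in rows, so rows that repeat a pose let the fingers close. It gives the time, the measured TCP pose, the force, the opening and the grip force at its end, in the units of the state.
- observe(): the state, without advancing time (a new reading comes with each control period).
- optics.get_image(name): name is "scene" or "top" or "wrist"; returns a dict with "pixels" (480x640x3 uint8, blue, green, red), "camera_matrix" (3x3 intrinsics, pixels), "rvec" (rotation vector, rad) and "tvec" (3), from world to camera coordinates, as OpenCV has them. Camera axes: x right, y down, z forward; pixel columns grow to the right and rows downward; lengths in m; the calibration is good to about 2 mm. The wrist camera is an equidistant fisheye: a pixel r from the principal point sees the ray r / f radians off the axis. A picture is of the moment at which its call begins. There is no depth.
- order.close_job(): hands the job in; it is judged then, once.
Trained networks look in the newest picture that a camera, given by its name, has taken for a name from the list of things; names that differ only in an ending like _2 or _b are one class to them, and where a whole thing is asked for, a point or a joint stands for the part that bears it (a point fixed in the world has none). Each returns a list of dicts, best first, with "score" (0 to 1); they miss things now and then, are a little off and sometimes report something else, mostly with a low value. They report only what shows in the picture. A call takes as long as a camera call. They do not tell look-alikes from the thing itself.
- spotter.find_in(thing, camera): "point" ([x, y, z] in m, in world coordinates, good to about 4 mm: the middle of the surface that is visible of it).
- spotter.cut_out(thing, camera): "pixels" (480x640 bool, what is visible of it).
- spotter.mark_of(thing, camera): "point" ([x, y, z] in m, in world coordinates, good to about 4 mm: a listed point, or the origin of a listed thing).
The state is a dict: "time_s": time; "q": joint angles; "qvel": joint speeds; "joint_efforts": joint torques, N m; "position": TCP position; "tool_rot": TCP orientation; "ft_force": force on the tool from outside, world axes, zero at the start; "wrist_torque": the same for the moment, N m; "grip_width": finger opening in m; "gripper_force": force on a finger pad.
Only numpy, scipy, OpenCV 4.12 (cv2) and the standard library are available. Lean on these libraries where they do the work, as an engineer would, in place of code of your own. Each camera call takes 0.05 s, during which the arm holds its last target. There are 200 camera calls.

## Working session

There is one attempt and no reset: what is moved stays moved. The work goes in short steps, Python scripts to look and compute and a tool call to move; the robot and the scene stay as the last step left them, time stands still between calls to the robot, and variables do not carry over. Pictures are saved under pics/ and viewed, at most 14 in all, crops included, and the job is handed in when it is done.

Besides the shell and the picture viewer there is one more tool, called as name(argument=value, ...) on one line, values as JSON. move_arm: Moves the arm, as the interface text tells. Its arguments: {"type":"object","properties":{"series":{"type":"string"},"force":{"type":"number"}},"required":["series"]}

```bash
mkdir -p pics; ls
cat > h.py <<'E'
from rig import observe, optics, order, spotter
import numpy as np, cv2
np.set_printoptions(precision=4,suppress=True)
def snap(n,f):
    im=optics.get_image(n); cv2.imwrite('pics/'+f,im['pixels']); return im
def ray(im,u,v):
    R=cv2.Rodrigues(np.array(im['rvec'],float))[0];t=np.array(im['tvec'],float).ravel()
    d=R.T@np.linalg.inv(im['camera_matrix'])@np.array([u,v,1.]);return -R.T@t,d
def atz(im,u,v,z):
    c,d=ray(im,u,v);return c+d*(z-c[2])/d[2]
def show(things,cam):
    for th in things:
        for m in ('find_in','mark_of'):
            try:print(th,m,[(np.round(r['point'],4).tolist(),round(r['score'],2)) for r in getattr(spotter,m)(th,cam)][:6])
            except Exception as e:print(th,m,e)
E
python3 - <<'E'
from h import *
a=snap('scene','s1.png');b=snap('top','t1.png')
s=observe();print(s['position'],s['tool_rot'],s['ft_force'],s['grip_width'],s['time_s'])
show(['cap1','stop_face','follower_face','clamp_grip','flap_bar','flap_hinge','rack','piston','oil','driver'],'top')
E
```

```text
pics
[0.1544 0.5276 0.2308] [[-0.9597  0.281  -0.0006]
 [ 0.281   0.9597 -0.0011]
 [ 0.0003 -0.0012 -1.    ]] [-0.4869  0.2759 -0.4938] 0.08513887119461411 0.1
cap1 find_in [([0.6205, 0.2443, 0.0364], 0.84), ([0.5031, 0.1996, 0.0434], 0.81), ([0.5259, 0.3179, 0.0356], 0.74), ([0.3974, 0.2147, 0.0426], 0.73), ([0.414, 0.3115, 0.0393], 0.69)]
cap1 mark_of [([0.4143, 0.3176, 0.0013], 0.85), ([0.4009, 0.2165, 0.0032], 0.81), ([0.6251, 0.2496, 0.0005], 0.79), ([0.5055, 0.1992, 0.0042], 0.72), ([0.5292, 0.3192, 0.001], 0.69), ([0.3939, 0.1246, -0.0016], 0.64)]
stop_face find_in [([0.5437, -0.0768, 0.0137], 0.98), ([0.5216, -0.0954, 0.0762], 0.6)]
stop_face mark_of [([0.5012, 0.0439, 0.0126], 0.91), ([0.3821, -0.4126, -0.0004], 0.49)]
follower_face find_in [([0.5171, -0.0787, 0.0427], 0.79)]
follower_face mark_of []
clamp_grip find_in [([0.5187, -0.0931, 0.0752], 0.71)]
clamp_grip mark_of [([0.5156, -0.0955, 0.068], 0.76)]
flap_bar find_in [([0.6177, -0.0022, 0.0965], 0.97)]
flap_bar mark_of [([0.6733, 0.0056, 0.1413], 0.83), ([0.5086, 0.2013, 0.0023], 0.45), ([0.5042, 0.0404, 0.0109], 0.27)]
flap_hinge find_in [([0.5517, -0.0767, 0.0089], 0.59), ([0.515, -0.0808, 0.0405], 0.49)]
flap_hinge mark_of [([0.5824, -0.0047, 0.0582], 0.96), ([0.3838, -0.4098, 0.0022], 0.48)]
rack find_in [([0.5473, -0.0795, 0.0088], 0.93), ([0.6219, -0.0007, 0.0961], 0.53)]
rack mark_of [([0.5195, -0.0907, -0.0042], 0.72)]
piston find_in [([0.3822, -0.403, 0.0498], 0.59)]
piston mark_of [([0.3842, -0.4136, 0.0016], 0.98)]
oil find_in [([0.6643, -0.4349, 0.105], 0.55)]
oil mark_of [([0.6768, -0.4543, -0.0018], 0.71), ([0.676, 0.0007, 0.1412], 0.61)]
driver find_in [([0.4962, 0.4305, 0.0224], 0.72)]
driver mark_of [([0.5377, 0.4307, 0.0038], 0.6)]
```

View pics/t1.png

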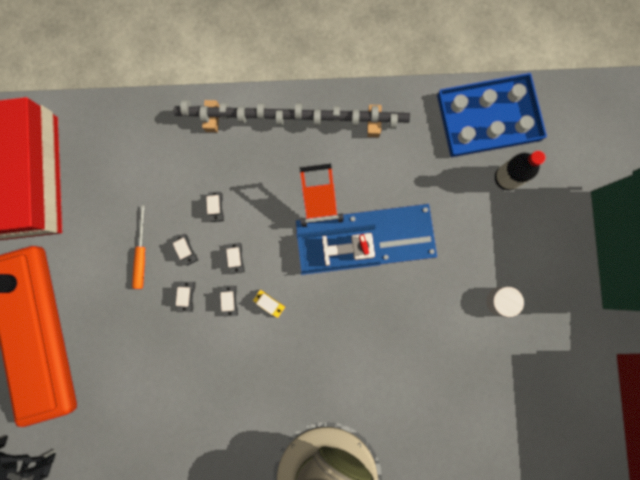

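View pics/s1.png

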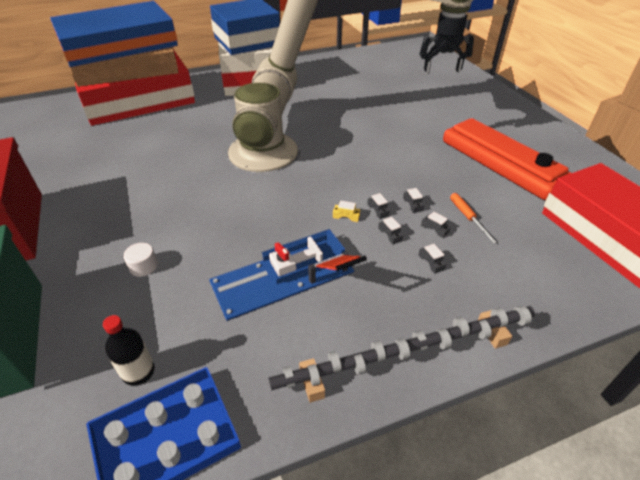

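The top view shows five grey caps near (213,206), (183,249), (233,257), (183,296) and (228,300). The yellow look-alike is at (268,303). The rack's end stop faces left, with the knob at (364,245) lying across the channel (tight), and the flap is open. The scene view agrees. I'll move over the clamp first.

```bash
cat >> h.py <<'E'
def plan(x,y,z,ang,s=None):
    "tool shift cm and turn to bring TCP to xyz with tool y at world angle ang"
    s=s or observe();R=np.array(s['tool_rot']);d=R.T@(np.array([x,y,z])-s['position'])*100
    a=np.degrees(np.arctan2(R[1,1],R[0,1]));t=(a-ang+180)%360-180
    print('shift',np.round(d,2),'turn',round(t,1),'rows>=',max(np.linalg.norm(d)/6.25,abs(t)/10.7).round(1))
def fish(im,u,v,z):
    K=np.array(im['camera_matrix'],float);p=np.array([[[u,v]]],float)
    q=(p[0,0]-K[:2,2])/K[[0,1],[0,1]];r=np.linalg.norm(q);c=np.append(q/r*np.sin(r),np.cos(r)) if r>0 else np.array([0,0,1.])
    R=cv2.Rodrigues(np.array(im['rvec'],float))[0];t=np.array(im['tvec'],float).ravel();C=-R.T@t;d=R.T@c
    return C+d*(z-C[2])/d[2]
def proj(im,P):
    return cv2.fisheye.projectPoints(np.array(P,float).reshape(-1,1,3),np.array(im['rvec'],float),np.array(im['tvec'],float),np.array(im['camera_matrix'],float),np.zeros(4))[0].reshape(-1,2)
E
python3 -c "
from h import *
plan(0.516,-0.0955,0.23,-84)"
```

```text
shift [-52.2  -49.67   0.13] turn 157.7 rows>= 14.7
```

move_arm(series="-26.1 -24.8 0 79 1;-26.1 -24.8 0 79 1;-26.1 -24.8 0 79 1;-26.1 -24.8 0 79 1;-26.1 -24.8 0 79 1;-26.1 -24.8 0 79 1;-26.1 -24.8 0 79 1;-26.1 -24.8 0 79 1")

```text
time_s: 2.1
position: [0.3357, 0.2159, 0.2314]
tool_rot: [[0.098, 0.995, 0.0], [0.995, -0.098, 0.0], [0.0, 0.0, -1.0]]
ft_force: [0.0, -0.1, -0.2]
grip_width: 0.0855
gripper_force: 0.0
```

move_arm(series="-29.3 20.9 0 79 1;-29.3 20.9 0 79 1;-29.3 20.9 0 79 1;-29.3 20.9 0 79 1;-29.3 20.9 0 79 1;-29.3 20.9 0 79 1;-29.3 20.9 0 79 1;-29.3 20.9 0 79 1")

```text
time_s: 3.1
position: [0.5164, -0.0953, 0.231]
tool_rot: [[0.996, 0.094, -0.0], [0.094, -0.996, 0.0], [-0.0, -0.0, -1.0]]
ft_force: [-0.3, 0.8, 0.3]
grip_width: 0.0853
gripper_force: 0.0
```

Run:
```python
from h import *
s=observe();print(s['time_s'],s['position'],s['tool_rot'],s['q'],s['ft_force'])
im=snap('wrist','w1.png')
show(['stop_face','follower_face','clamp_grip','flap_hinge','flap_bar','rack','cap1'],'wrist')
```

```text
3.1 [ 0.5164 -0.0953  0.231 ] [[ 0.9955  0.0944 -0.0004]
 [ 0.0944 -0.9955  0.0002]
 [-0.0004 -0.0003 -1.    ]] [-23.3836  19.3318  78.252    0.002   82.4442  61.1976] [-0.2946  0.8312  0.3259]
stop_face find_in [([0.5547, -0.0685, 0.0108], 0.79), ([0.6691, -0.4239, 0.0347], 0.68)]
stop_face mark_of [([0.5082, 0.0403, 0.0075], 0.73)]
follower_face find_in [([0.5202, -0.083, 0.0425], 0.9)]
follower_face mark_of [([0.5124, -0.0117, 0.0095], 0.87)]
clamp_grip find_in [([0.5187, -0.0967, 0.0774], 0.97), ([0.6212, -0.0013, 0.1017], 0.66), ([0.6714, -0.427, 0.0342], 0.51)]
clamp_grip mark_of [([0.5184, -0.0963, 0.0638], 0.85)]
flap_hinge find_in [([0.5553, -0.0669, 0.0097], 0.89), ([0.6733, -0.4253, 0.0321], 0.59)]
flap_hinge mark_of [([0.5869, -0.0026, 0.0593], 0.57)]
flap_bar find_in [([0.6231, -0.0031, 0.0969], 0.71), ([0.5561, -0.0712, 0.0138], 0.36)]
flap_bar mark_of [([0.6275, 0.2505, -0.002], 0.15)]
rack find_in [([0.5528, -0.072, 0.0124], 0.67)]
rack mark_of [([0.5174, -0.0937, 0.0044], 0.86), ([0.5225, 0.3172, -0.003], 0.21)]
cap1 find_in [([0.5052, 0.1899, 0.0298], 0.85), ([0.4106, 0.1996, 0.0251], 0.84), ([0.4026, 0.1135, 0.027], 0.77), ([0.4184, 0.3057, 0.0234], 0.72), ([0.6242, 0.2374, 0.0235], 0.72), ([0.5193, 0.3061, 0.0179], 0.7)]
cap1 mark_of [([0.5248, 0.3204, 0.0003], 0.96), ([0.5013, 0.1992, 0.0068], 0.84), ([0.6273, 0.2491, 0.0021], 0.82), ([0.4098, 0.3179, 0.0012], 0.73), ([0.4024, 0.2158, -0.0026], 0.63)]
```

View pics/w1.png

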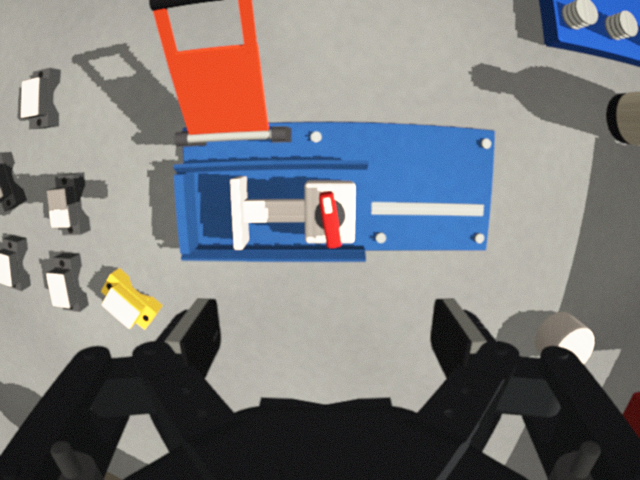

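The wrist view shows the knob bar running from (327,195) to (335,247), nearly across the channel. The white slot on the rack axis runs (371,209)–(484,209), and the base's right corners are at (494,130) and (486,249).

Run:
```python
from h import *
im=optics.get_image('wrist');p=im['pixels'].astype(int);b,g,r=p[...,0],p[...,1],p[...,2]
f=lambda u,v,z:fish(im,u,v,z)
A=f(494,130,.01);B=f(486,249,.01);C=f(182,262,.03)
print(A,B,np.linalg.norm(A-B),'x-ang',np.degrees(np.arctan2(*(A-B)[[1,0]])))
S=f(371,209,.01);T=f(484,209,.01);print(S,T,'y-ang',np.degrees(np.arctan2(*(S-T)[[1,0]])))
m=((r>150)&(g<70)&(b<90)).astype(np.uint8);m[:,:295]=0;m[:,360:]=0;m[:180]=0;m[262:]=0
W=np.array([[320,190],[340,190]])
m[190:250,318:345]|=(((r>180)&(b>150)).astype(np.uint8)[190:250,318:345])*0
ys,xs=np.nonzero(m);(c,sz,a)=cv2.minAreaRect(np.stack([xs,ys],1).astype(np.float32));print(c,sz,a)
bx=cv2.boxPoints((c,sz,a));w=np.array([f(u,v,.076) for u,v in bx]);print(w[:,:2])
ms=[(w[i]+w[(i+1)%4])/2 for i in range(4)]
for i in (0,1):
    d=ms[i]-ms[i+2];print(np.linalg.norm(d),np.degrees(np.arctan2(d[1],d[0])))
print(w.mean(0))
# white strip mask fit
m=((p.min(2)>130)).astype(np.uint8);m[:,:366]=0;m[:,488:]=0;m[:202]=0;m[217:]=0
ys,xs=np.nonzero(m);w=np.array([f(u,v,.01)[:2] for u,v in zip(xs,ys)]);l=cv2.fitLine(w.astype(np.float32),cv2.DIST_L2,0,1e-4,1e-4).ravel();print(l,np.degrees(np.arctan2(-l[0],l[1])))
# boundary of blue base lower edge
for u in (230,480):
    col=[(v) for v in range(235,280) if b[v,u]>r[v,u]+40 ];print(u,max(col),f(u,max(col),.01))
```

```text
[ 0.6207 -0.2596  0.01  ] [ 0.493  -0.2731  0.01  ] 0.12836500568763262 x-ang 6.058137050609249
[ 0.5222 -0.1397  0.01  ] [ 0.5363 -0.2614  0.01  ] y-ang 96.6288720735447
(330.87445068359375, 220.34010314941406) (54.269744873046875, 14.495628356933594) 80.90972137451172
[[ 0.5408 -0.087 ]
 [ 0.5438 -0.0983]
 [ 0.4997 -0.1102]
 [ 0.4965 -0.0985]]
0.045700149111431235 14.756760919265943
0.011930822897388017 -74.99320204098215
[ 0.5202 -0.0985  0.076 ]
[ 0.0924 -0.9957  0.5287 -0.1986] -174.69606
230 260 [0.454  0.0006 0.01  ]
480 250 [ 0.4912 -0.266   0.01  ]
```

```bash
python3 -c "
from h import *
plan(0.5193,-0.0985,0.047,-75.5)"
```

```text
shift [ 0.26  0.42 18.43] turn -8.8 rows>= 3.0
```

move_arm(series="0.26 0.42 10 -8.8 1;0.26 0.42 14 -8.8 0;0.26 0.42 17 -8.8 0;0.26 0.42 18.4 -8.8 0;0.26 0.42 18.4 -8.8 -1;0.26 0.42 18.4 -8.8 -1;0.26 0.42 18.4 -8.8 -1;0.26 0.42 18.4 -8.8 -1", force=50)

```text
time_s: 4.9
position: [0.5195, -0.0987, 0.0479]
tool_rot: [[0.968, 0.25, 0.001], [0.25, -0.968, -0.001], [0.001, 0.001, -1.0]]
ft_force: [-0.3, -1.1, -5.8]
grip_width: 0.0236
gripper_force: 50.5
```

move_arm(series="0 0 0 0 -1;0 0 0 0 -1;0 0 0 -10 -1;0 0 0 -20 -1;0 0 0 -30 -1;0 0 0 -40 -1;0 0 0 -40 -1;0 0 0 -40 -1")

```text
time_s: 5.9
position: [0.5196, -0.0988, 0.0477]
tool_rot: [[0.584, 0.812, 0.001], [0.812, -0.584, -0.001], [-0.0, 0.001, -1.0]]
ft_force: [-0.7, -2.7, 0.5]
grip_width: 0.0233
gripper_force: 52.1
```

```bash
python3 -c "
from h import *
s=observe();print(s['position'],s['ft_force'],s['wrist_torque'],s['grip_width'],s['gripper_force'])
plan(0.5193,-0.0985,0.047,6.5)"
```

```text
[ 0.5196 -0.0988  0.0477] [-0.6528 -2.6814  0.511 ] [-0.511   0.3044  0.0277] 0.02326944515329432 52.07554578781128
shift [ 0.01 -0.04  0.07] turn -42.2 rows>= 3.9
```

```bash
python3 -c "
from h import *
im=snap('wrist','w2.png')"
```

```text
(no output)
```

View pics/w2.png

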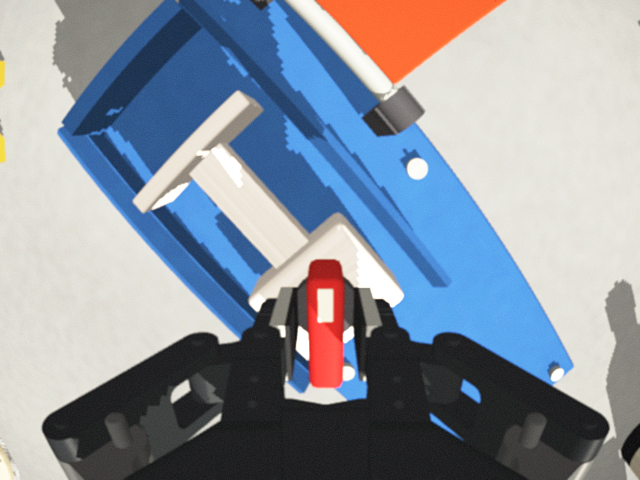

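The bar (325,323) turned with the tool, but the tips are on the round hub under it. I'll raise 9 mm, re-grip on the bar and go on turning.

move_arm(series="0 0 0 0 0;0 0 0 0 0;0 0 -0.9 0 0;0 0 -0.9 0 -1;0 0 -0.9 0 -1;0 0 -0.9 0 -1;0 0 -0.9 0 -1;0 0 -0.9 0 -1")

```text
time_s: 6.95
position: [0.5196, -0.0986, 0.0568]
tool_rot: [[0.581, 0.814, 0.001], [0.814, -0.581, -0.0], [0.0, 0.001, -1.0]]
ft_force: [-0.3, 0.4, 6.0]
grip_width: 0.012
gripper_force: 52.5
```

move_arm(series="0 0 0 0 -1;0 0 0 -10 -1;0 0 0 -20 -1;0 0 0 -30 -1;0 0 0 -40 -1;0 0 0 -41 -1;0 0 0 -41 -1;0 0 0 -41 -1")

```text
time_s: 7.95
position: [0.5197, -0.0986, 0.0568]
tool_rot: [[-0.095, 0.995, 0.001], [0.995, 0.095, -0.0], [-0.0, 0.001, -1.0]]
ft_force: [-0.9, 0.0, 5.4]
grip_width: 0.0119
gripper_force: 52.6
```

```bash
python3 -c "
from h import *
s=observe();print(s['position'],s['ft_force'],s['wrist_torque'],s['grip_width'],s['gripper_force'])
d=0.125;t=np.radians(6.0);x,y,_=s['position'];plan(x+d*np.sin(t),y-d*np.cos(t),s['position'][2],6)"
```

```text
[ 0.5197 -0.0986  0.0568] [-0.852   0.0456  5.3696] [ 0.1494  0.0048 -0.0017] 0.01186637656500188 52.55659103393555
shift [-12.5    0.12   0.01] turn -0.5 rows>= 2.0
```

move_arm(series="-1.5 0.01 0 0 -1;-3 0.03 0 0 -1;-4.5 0.04 0 0 -1;-6 0.06 0 0 -1;-7.5 0.07 0 0 -1;-9 0.09 0 0 -1;-10.5 0.1 0 0 -1;-12 0.11 0 0 -1")

```text
time_s: 8.95
position: [0.531, -0.2177, 0.0568]
tool_rot: [[-0.096, 0.995, -0.002], [0.995, 0.096, 0.001], [0.001, -0.002, -1.0]]
ft_force: [-5.8, 2.7, 9.8]
grip_width: 0.0115
gripper_force: 53.1
```

move_arm(series="0 0 0 0 -1;-0.3 0 0 0 -1;-0.6 0 0 0 -1;-0.6 0 0 0 -1")

```text
time_s: 9.45
position: [0.5316, -0.2238, 0.0568]
tool_rot: [[-0.095, 0.995, -0.002], [0.995, 0.095, 0.0], [0.001, -0.002, -1.0]]
ft_force: [-5.4, 0.6, 9.0]
grip_width: 0.0123
gripper_force: 53.0
```

```bash
python3 -c "
from h import *
s=observe();print(s['position'],s['ft_force'],s['wrist_torque'],s['grip_width'],s['gripper_force'])
snap('wrist','w3.png')"
```

```text
[ 0.5316 -0.2238  0.0568] [-5.4301  0.6077  8.9945] [ 0.0969  0.9455 -0.0608] 0.01229410476918368 53.0412483215332
```

View pics/w3.png

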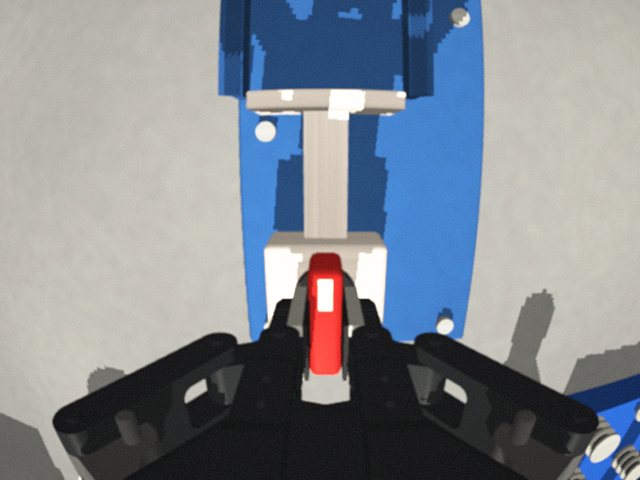

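The follower is drawn well back: its face at (325,100) is past the channel mouth, and the bar lies along the channel. I'll release and go to look at the caps.

```bash
python3 -c "
from h import *
plan(0.47,0.17,0.28,5)"
```

```text
shift [ 39.8   -2.41 -22.3 ] turn 0.5 rows>= 7.3
```

move_arm(series="0 0 0 0 -0.3;0 0 0 0 -0.1;0 0 -4 0 0;0 0 -10 0 0;6 -0.8 -16 0 1;12 -1.5 -22 0 1;17 -2 -22 0 1;23 -2.5 -22 0 1")

```text
time_s: 10.5
position: [0.4895, -0.0178, 0.2753]
tool_rot: [[-0.095, 0.996, 0.003], [0.996, 0.095, -0.001], [-0.001, 0.003, -1.0]]
ft_force: [1.2, 0.1, -1.1]
grip_width: 0.0851
gripper_force: 0.0
```

```bash
python3 -c "
from h import *
plan(0.47,0.17,0.28,5)"
```

```text
shift [18.88 -0.17 -0.49] turn 0.4 rows>= 3.0
```

move_arm(series="18.9 -0.2 -0.5 0 1;18.9 -0.2 -0.5 0 1;18.9 -0.2 -0.5 0 1;18.9 -0.2 -0.5 0 1;18.9 -0.2 -0.5 0 1")

```text
time_s: 11.12
position: [0.4696, 0.1686, 0.2786]
tool_rot: [[-0.096, 0.995, -0.0], [0.995, 0.096, -0.0], [-0.0, -0.0, -1.0]]
ft_force: [0.1, -0.3, 0.1]
grip_width: 0.0853
gripper_force: 0.0
```

```bash
python3 -c "
from h import *
im=snap('wrist','w4.png');show(['cap1'],'wrist')
for r in spotter.cut_out('cap1','wrist'):
    ys,xs=np.nonzero(r['pixels']);print(r['score'],len(xs),xs.mean(),ys.mean(),xs.min(),xs.max(),ys.min(),ys.max())
print(observe()['position'])
"
```

```text
cap1 find_in [([0.5217, 0.3148, 0.0422], 0.92), ([0.4124, 0.3158, 0.0427], 0.91), ([0.6172, 0.2457, 0.0365], 0.83), ([0.4073, 0.2179, 0.0396], 0.78), ([0.4993, 0.2039, 0.0456], 0.75), ([0.4029, 0.1291, 0.042], 0.72)]
cap1 mark_of [([0.499, 0.202, 0.0024], 0.94), ([0.403, 0.2162, -0.0006], 0.84), ([0.3968, 0.1226, 0.0036], 0.71), ([0.6266, 0.2482, -0.0019], 0.67), ([0.4105, 0.3152, 0.001], 0.63), ([0.5253, 0.3187, -0.0006], 0.56)]
0.9 1941 390.63420917053065 71.77434312210201 356 425 51 94
0.87 1701 469.41034685479127 149.6984126984127 438 501 134 166
0.85 1699 256.6080047086522 236.12419070041202 229 285 205 267
0.64 1889 268.2541026998412 156.18422445738486 236 301 141 171
0.57 2001 289.3433283358321 63.34582708645677 256 323 45 83
0.56 1972 358.2028397565923 178.10902636916836 326 391 162 194
[0.47   0.1676 0.2788]
```

View pics/w4.png

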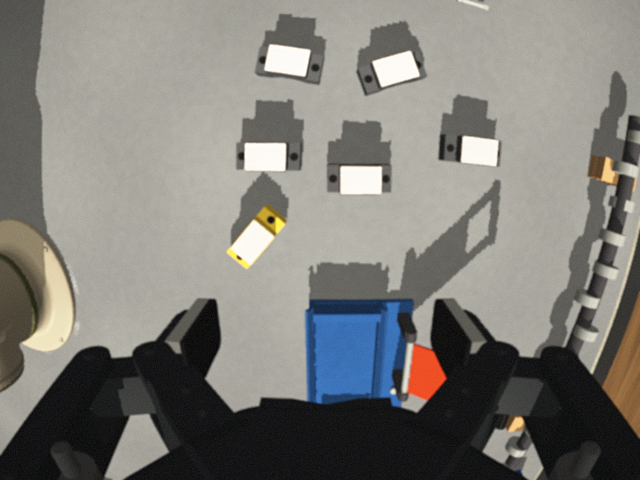

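The wrist view shows five grey caps with white tops at (289,60), (396,69), (265,157), (361,180) and (479,151). The yellow decoy is at (255,237). The white tops lie at z = 40 mm, so I can fit a rectangle to each.

```bash
cat >> h.py <<'E'
def caps(im,zt=0.040,lo=195):
    p=im['pixels'].astype(int);m=(p.min(2)>lo).astype(np.uint8);m[:, :]=cv2.morphologyEx(m,cv2.MORPH_OPEN,np.ones((3,3),np.uint8))
    n,L,st,ce=cv2.connectedComponentsWithStats(m);out=[]
    for i in range(1,n):
        if st[i,4]<250: continue
        k=cv2.dilate((L==i).astype(np.uint8),np.ones((21,21)))>0
        yel=((p[...,2]-p[...,0]>80)&(p[...,1]>100)&k).sum()
        c=max(cv2.findContours((L==i).astype(np.uint8),0,2)[0],key=len)[:,0].astype(float)
        w=np.array([fish(im,u,v,zt)[:2] for u,v in c])*1000
        (cx,cy),(a,b),g=cv2.minAreaRect(w.astype(np.float32));
        if a<b:a,b,g=b,a,g+90
        g=(g+90)%180-90
        if 38<a<52 and 24<b<38: out.append((cx/1000,cy/1000,g,a,b,int(yel)));print('top px',ce[i].round(),'xy %.4f %.4f ang %.1f size %.1f %.1f yel %d'%out[-1])
    return out
E
python3 -c "
from h import *
caps(optics.get_image('wrist'));s=observe();print(s['position'])
plan(0.5,0.2,0.10,0)"
```

```text
top px [286.  59.] xy 0.4158 0.3189 ang -5.1 size 42.2 28.6 yel 0
top px [395.  67.] xy 0.5272 0.3219 ang 24.9 size 42.3 28.4 yel 0
top px [479. 149.] xy 0.6288 0.2490 ang 3.1 size 42.2 28.4 yel 0
top px [264. 156.] xy 0.4019 0.2164 ang 4.1 size 42.1 27.9 yel 0
top px [360. 179.] xy 0.5029 0.2010 ang 5.8 size 41.7 27.2 yel 0
top px [252. 241.] xy 0.3939 0.1234 ang 54.3 size 42.2 28.3 yel 448
[0.4699 0.1677 0.2788]
shift [ 2.94  3.3  17.88] turn 5.4 rows>= 2.9
```

```bash
python3 -c "
from h import *
plan(0.5029,0.2010,0.023,5.8)"
```

```text
shift [ 3.01  3.6  25.58] turn -0.4 rows>= 4.2
```

move_arm(series="3 3.6 6 -0.4 1;3 3.6 12 -0.4 1;3 3.6 17 -0.4 1;3 3.6 21 -0.4 1;3 3.6 23.5 -0.4 1;3 3.6 25 -0.4 1;3 3.6 25.6 -0.4 1;3 3.6 25.6 -0.4 0.2", force=60)

```text
time_s: 12.38
position: [0.5029, 0.202, 0.0233]
tool_rot: [[-0.102, 0.995, 0.001], [0.995, 0.102, 0.0], [0.0, 0.001, -1.0]]
ft_force: [-0.1, -0.2, 0.5]
grip_width: 0.0699
gripper_force: 0.0
```

move_arm(series="0 0 0 0 -1;0 0 0 0 -1;0 0 0 0 -1;0 0 0 0 -1;0 0 -1.5 0 -1;0 0 -4 0 -1;0 0 -7 0 -1;0 0 -7 0 -1")

```text
time_s: 13.38
position: [0.5035, 0.2023, 0.0951]
tool_rot: [[-0.103, 0.995, 0.005], [0.995, 0.103, 0.001], [0.0, 0.005, -1.0]]
ft_force: [-0.3, 0.2, -4.0]
grip_width: 0.0426
gripper_force: 62.4
```

```bash
python3 -c "
from h import *
s=observe();print(s['position'],s['tool_rot'],s['ft_force'])
im=snap('wrist','w5.png')
caps(im,s['position'][2]-.023+.04)
plan(0.5084,0.0226,0.10,5.3)"
```

```text
[0.5035 0.2023 0.0951] [[-0.1026  0.9947  0.0047]
 [ 0.9947  0.1026  0.0008]
 [ 0.0003  0.0048 -1.    ]] [-0.2641  0.1738 -4.0027]
top px [326. 326.] xy 0.5038 0.2014 ang 5.7 size 41.9 27.9 yel 0
shift [-17.92  -1.27  -0.66] turn 0.6 rows>= 2.9
```

View pics/w5.png

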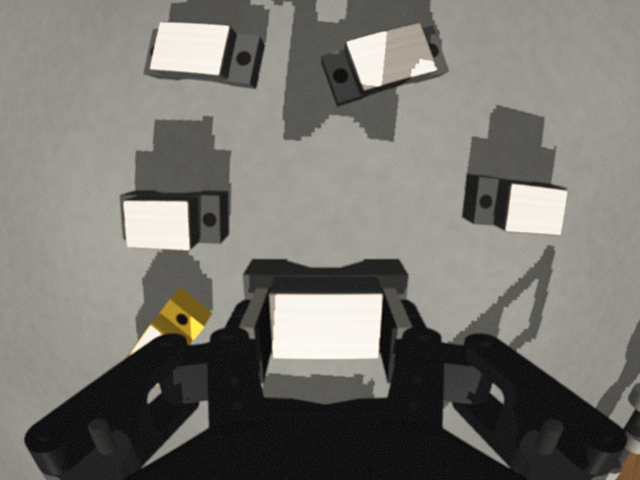

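The cap is held level and centred, with its top at (326,326). Next I'll place it by the stop.

move_arm(series="-5 -0.35 -0.3 0.6 -1;-10 -0.7 -0.6 0.6 -1;-15 -1 -0.7 0.6 -1;-17.9 -1.27 -0.7 0.6 -1;-17.9 -1.27 -0.7 0.6 -1;-17.9 -1.27 1 0.6 -1")

```text
time_s: 14.18
position: [0.5083, 0.023, 0.0825]
tool_rot: [[-0.092, 0.996, 0.0], [0.996, 0.092, 0.0], [0.0, 0.001, -1.0]]
ft_force: [0.8, 0.2, -4.3]
grip_width: 0.0427
gripper_force: 62.4
```

```bash
python3 -c "
from h import *
s=observe();print(s['position'],s['tool_rot'],s['ft_force'])
im=snap('wrist','w6.png')
plan(0.5084,0.0226,0.034,5.3)"
```

```text
[0.5083 0.023  0.0825] [[-0.0917  0.9958  0.0005]
 [ 0.9958  0.0917  0.0002]
 [ 0.0002  0.0005 -1.    ]] [ 0.8239  0.1896 -4.2532]
shift [-0.11  0.16  4.6 ] turn -0.0 rows>= 0.7
```

View pics/w6.png

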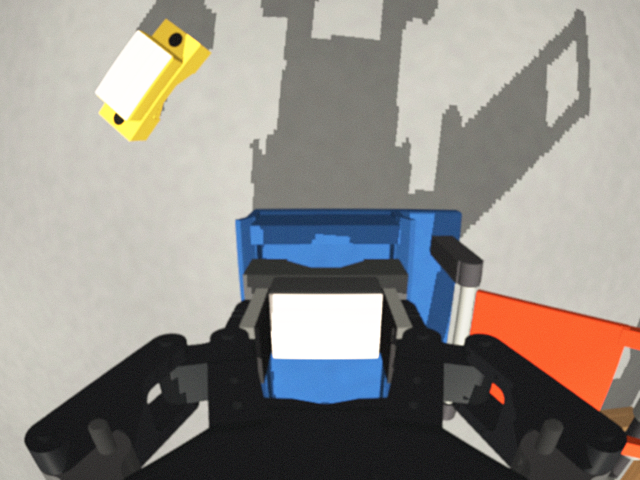

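move_arm(series="0 0 1.5 0 -1;0 0 3 0 -1;0 0 4 0 -1;0 0 4.6 0 -1;0 0 4.8 0 -1;0 0 4.8 0 -1")

```text
time_s: 14.98
position: [0.5084, 0.0227, 0.035]
tool_rot: [[-0.092, 0.996, 0.0], [0.996, 0.092, -0.0], [-0.0, 0.0, -1.0]]
ft_force: [-0.1, -0.1, -4.2]
grip_width: 0.0426
gripper_force: 62.3
```

```bash
python3 -c "
from h import *
s=observe();print(s['position'],s['ft_force'],s['wrist_torque'])"
```

```text
[0.5084 0.0227 0.035 ] [-0.1397 -0.0519 -4.213 ] [-0.0234 -0.0181  0.0131]
```

move_arm(series="0 0 0.2 0 -1;0 0 0.2 0 -0.2;0 0 0.2 0 0.2;0 0 0.2 0 0.2;0 0 -0.5 0 0.25;0 0 -3 0 0.6;0 0 -8 0 1;3 -0.5 -13 0 1")

```text
time_s: 15.98
position: [0.5008, 0.0514, 0.1667]
tool_rot: [[-0.09, 0.996, 0.0], [0.996, 0.09, -0.0], [-0.0, 0.0, -1.0]]
ft_force: [0.6, 0.3, -0.1]
grip_width: 0.0849
gripper_force: 0.0
```

move_arm(series="12 -2 -11.5 0 1;12 -2 -11.5 0 1;12 -2 -11.5 0 1;12 -2 -11.5 0 1")

```text
time_s: 16.48
position: [0.4695, 0.1713, 0.2823]
tool_rot: [[-0.095, 0.995, 0.005], [0.995, 0.095, 0.001], [0.0, 0.005, -1.0]]
ft_force: [-0.5, 0.5, -0.1]
grip_width: 0.0853
gripper_force: 0.0
```

```bash
cat >> h.py <<'E'
def look(f=None):
    s=observe();print(s['time_s'],s['position']);im=snap('wrist',f or 'tmp.png')
    c=[k for k in caps(im) if k[5]<100]
    for k in c: print(k[:3],end=' ');plan(k[0],k[1],0.023,k[2])
    r=caps(im,.05);return im
E
python3 -c "
from h import *
look('w7.png')"
```

```text
16.475 [0.4695 0.1713 0.2823]
top px [286.  63.] xy 0.4158 0.3189 ang -5.0 size 42.3 28.5 yel 0
top px [393.  71.] xy 0.5273 0.3219 ang 25.1 size 42.3 28.5 yel 0
top px [476. 153.] xy 0.6287 0.2489 ang 3.5 size 42.1 28.4 yel 0
top px [264. 159.] xy 0.4019 0.2159 ang 3.8 size 41.5 28.4 yel 0
top px [251. 244.] xy 0.3939 0.1233 ang 54.0 size 42.4 28.3 yel 436
top px [346. 340.] xy 0.5098 0.0155 ang 4.6 size 43.8 29.5 yel 0
(0.4158194580078125, 0.3189308776855469, -5.040130615234375) shift [15.32 -3.98 25.74] turn 10.4 rows>= 4.8
(0.5272803955078125, 0.32193807983398437, 25.062889099121094) shift [14.57  7.14 25.76] turn -19.7 rows>= 4.9
(0.6287051391601562, 0.2488981628417969, 3.45870304107666) shift [ 6.35 16.56 25.77] turn 1.9 rows>= 5.0
(0.4019456787109375, 0.2159361114501953, 3.812195301055908) shift [ 5.19 -6.33 25.73] turn 1.6 rows>= 4.3
(0.5097872924804687, 0.01546335220336914, 4.629047870635986) shift [-15.78   2.53  25.75] turn 0.8 rows>= 4.8
top px [286.  63.] xy 0.4170 0.3169 ang -5.0 size 41.2 27.8 yel 0
top px [393.  71.] xy 0.5256 0.3198 ang 25.1 size 41.2 27.7 yel 0
top px [476. 153.] xy 0.6244 0.2487 ang 3.5 size 41.0 27.6 yel 0
top px [264. 159.] xy 0.4035 0.2165 ang 3.8 size 40.4 27.6 yel 0
top px [251. 244.] xy 0.3957 0.1263 ang 54.0 size 41.3 27.5 yel 436
top px [346. 340.] xy 0.5086 0.0213 ang 4.6 size 42.7 28.7 yel 0
```

View pics/w7.png

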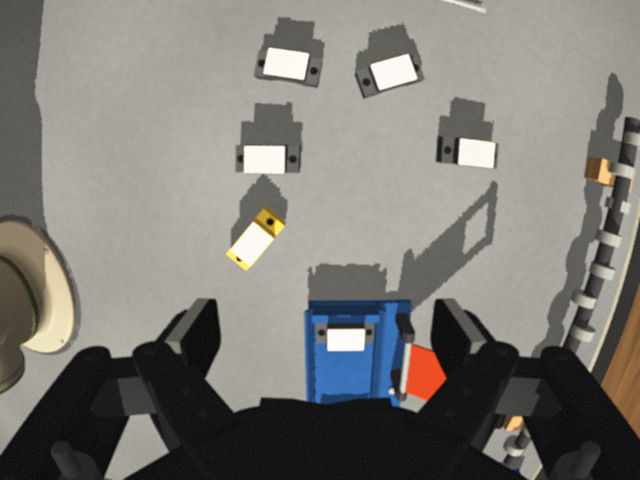

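Cap 1 stands in the channel near the stop, at (346,340); the other four are undisturbed. Next is the cap at (264,159).

move_arm(series="5.2 -6.3 5 1.6 1;5.2 -6.3 11 1.6 1;5.2 -6.3 17 1.6 1;5.2 -6.3 21 1.6 1;5.2 -6.3 24 1.6 1;5.2 -6.3 25.4 1.6 1;5.2 -6.3 25.7 1.6 1;5.2 -6.3 25.7 1.6 0.2")

```text
time_s: 17.52
position: [0.4021, 0.2152, 0.0228]
tool_rot: [[-0.063, 0.998, -0.001], [0.998, 0.063, -0.0], [-0.0, -0.001, -1.0]]
ft_force: [0.7, 0.5, -0.4]
grip_width: 0.0696
gripper_force: 0.0
```

move_arm(series="0 0 0 0 -1;0 0 0 0 -1;0 0 0 0 -1;0 0 0 0 -1;0 0 -1.5 0 -1;0 0 -4 0 -1;0 0 -7.5 0 -1;0 0 -7.5 0 -1")

```text
time_s: 18.52
position: [0.4029, 0.216, 0.0996]
tool_rot: [[-0.064, 0.998, 0.005], [0.998, 0.064, 0.001], [0.001, 0.005, -1.0]]
ft_force: [-1.2, -0.1, -4.3]
grip_width: 0.0425
gripper_force: 62.5
```

move_arm(series="-5 2 0 -1.5 -1;-10 4 0 -1.5 -1;-15 6 0 -1.5 -1;-20 8 0 -1.5 -1;-23.3 9.4 0 -1.5 -1;-23.3 9.4 1.5 -1.5 -1;-23.3 9.4 1.5 -1.5 -1")

```text
time_s: 19.4
position: [0.5095, -0.0107, 0.0808]
tool_rot: [[-0.09, 0.996, -0.005], [0.996, 0.09, 0.001], [0.002, -0.004, -1.0]]
ft_force: [-0.1, 0.5, -3.0]
grip_width: 0.0424
gripper_force: 62.3
```

```bash
python3 -c "
from h import *
s=observe();print(s['position'],s['ft_force'])
caps(snap('wrist','tmp.png'),s['position'][2]-.023+.04)
plan(0.5115,-0.0108,0.033,5.3)"
```

```text
[ 0.5095 -0.0107  0.0808] [-0.1016  0.5242 -2.9933]
top px [326. 323.] xy 0.5098 -0.0102 ang 5.2 size 42.6 28.3 yel 0
shift [-0.05  0.17  4.86] turn -0.1 rows>= 0.8
```

move_arm(series="-0.15 0.2 1.5 0 -1;-0.15 0.2 3 0 -1;-0.15 0.2 4.2 0 -1;-0.15 0.2 4.8 0 -1;-0.15 0.2 4.8 0 -1;-0.15 0.2 4.8 0 -0.2;-0.15 0.2 4.8 0 0.2;-0.15 0.2 4.8 0 0.2")

```text
time_s: 20.45
position: [0.5133, -0.0122, 0.0353]
tool_rot: [[-0.09, 0.996, 0.001], [0.996, 0.09, -0.0], [-0.0, 0.001, -1.0]]
ft_force: [-0.5, -0.2, -0.2]
grip_width: 0.0513
gripper_force: 0.0
```

move_arm(series="0 0 -0.7 0 0.25;0 0 -3 0 0.6;0 0 -8 0 1;4 -0.5 -12 0 1;9 -1.2 -16 0 1;14 -2 -20 0 1;18.4 -2.5 -24.5 0 1;18.4 -2.5 -24.5 0 1")

```text
time_s: 21.45
position: [0.4713, 0.1713, 0.2836]
tool_rot: [[-0.094, 0.996, 0.007], [0.996, 0.094, 0.001], [0.0, 0.007, -1.0]]
ft_force: [0.0, 0.1, -0.3]
grip_width: 0.0854
gripper_force: 0.0
```

```bash
python3 -c "
from h import *
look('w8.png')"
```

```text
21.45 [0.4713 0.1713 0.2836]
top px [283.  63.] xy 0.4158 0.3190 ang -4.9 size 42.5 28.4 yel 0
top px [391.  71.] xy 0.5272 0.3220 ang 24.9 size 42.3 28.3 yel 0
top px [474. 152.] xy 0.6287 0.2489 ang 3.2 size 42.1 28.2 yel 0
top px [249. 244.] xy 0.3939 0.1234 ang 54.5 size 42.3 28.0 yel 433
top px [344. 339.] xy 0.5100 0.0152 ang 4.7 size 42.8 28.1 yel 0
top px [344. 362.] xy 0.5146 -0.0188 ang 4.5 size 43.2 28.9 yel 0
(0.41583291625976565, 0.31896823120117185, -4.8658905029296875) shift [15.32 -4.23 25.87] turn 10.2 rows>= 4.9
(0.5272314453125, 0.3219895324707031, 24.912431716918945) shift [14.58  6.89 25.91] turn -19.6 rows>= 4.9
(0.6286643676757813, 0.24893313598632813, 3.1905150413513184) shift [ 6.37 16.31 25.95] turn 2.1 rows>= 5.0
(0.50995263671875, 0.01520115852355957, 4.683163166046143) shift [-15.8    2.32  25.89] turn 0.6 rows>= 4.9
(0.5145625610351563, -0.0188037166595459, 4.451138973236084) shift [-19.23   2.46  25.9 ] turn 0.9 rows>= 5.2
top px [283.  63.] xy 0.4171 0.3169 ang -4.9 size 41.4 27.7 yel 0
top px [391.  71.] xy 0.5256 0.3199 ang 24.9 size 41.2 27.5 yel 0
top px [474. 152.] xy 0.6244 0.2487 ang 3.2 size 41.0 27.5 yel 0
top px [249. 244.] xy 0.3958 0.1264 ang 54.5 size 41.2 27.3 yel 433
top px [344. 339.] xy 0.5088 0.0210 ang 4.7 size 41.7 27.4 yel 0
top px [344. 362.] xy 0.5133 -0.0121 ang 4.5 size 42.1 28.1 yel 0
```

move_arm(series="5 -1.4 5 10.2 1;10 -2.8 10 10.2 1;15.3 -4.2 15 10.2 1;15.3 -4.2 20 10.2 1;15.3 -4.2 23.5 10.2 1;15.3 -4.2 25.4 10.2 1;15.3 -4.2 25.9 10.2 1;15.3 -4.2 25.9 10.2 0.2")

```text
time_s: 22.5
position: [0.4161, 0.317, 0.021]
tool_rot: [[0.088, 0.996, -0.0], [0.996, -0.088, -0.0], [-0.0, -0.0, -1.0]]
ft_force: [0.6, 0.6, 0.3]
grip_width: 0.0699
gripper_force: 0.0
```

move_arm(series="0 0 0 0 -1;0 0 0 0 -1;0 0 0 0 -1;0 0 0 0 -1;0 0 -1.5 0 -1;0 0 -4 0 -1;0 0 -7.5 0 -1;0 0 -7.5 0 -1")

```text
time_s: 23.5
position: [0.4168, 0.3181, 0.0987]
tool_rot: [[0.087, 0.996, 0.005], [0.996, -0.087, 0.002], [0.003, 0.005, -1.0]]
ft_force: [-0.1, -0.8, -4.0]
grip_width: 0.0424
gripper_force: 62.0
```

move_arm(series="-5 1.9 0 -10 -1;-10.5 3.9 0 -10.2 -1;-16 5.9 0 -10.2 -1;-21.5 7.9 0 -10.2 -1;-27 9.9 0 -10.2 -1;-32 11.7 0 -10.2 -1;-35.5 13 0 -10.2 -1;-35.5 13 1.5 -10.2 -1")

```text
time_s: 24.5
position: [0.515, -0.0501, 0.0806]
tool_rot: [[-0.087, 0.996, 0.001], [0.996, 0.087, -0.001], [-0.001, 0.001, -1.0]]
ft_force: [0.8, 0.8, -2.3]
grip_width: 0.0427
gripper_force: 62.0
```

```bash
python3 -c "
from h import *
s=observe();print(s['position'],s['ft_force'])
caps(snap('wrist','tmp.png'),s['position'][2]-.023+.04)
s=observe();print(s['position'],s['qvel']);plan(0.5150,-0.0457,0.034,5.3)"
```

```text
[ 0.515  -0.0501  0.0806] [ 0.7696  0.7622 -2.2579]
top px [325. 323.] xy 0.5152 -0.0497 ang 5.0 size 43.1 28.6 yel 0
[ 0.5132 -0.0485  0.0783] [ 1.8559 -0.9179  0.8106  0.1765  3.7116  0.3905]
shift [0.25 0.22 4.43] turn -0.3 rows>= 0.7
```

move_arm(series="0.25 0.2 1.5 0 -1;0.25 0.2 3 0 -1;0.25 0.2 4 0 -1;0.25 0.2 4.3 0 -1;0.25 0.2 4.3 0 -1")

```text
time_s: 25.18
position: [0.5161, -0.0446, 0.0379]
tool_rot: [[-0.091, 0.996, 0.0], [0.996, 0.091, -0.0], [-0.0, 0.0, -1.0]]
ft_force: [-0.0, -0.0, -3.4]
grip_width: 0.0425
gripper_force: 61.9
```

```bash
python3 -c "
from h import *
s=observe();print(s['ft_force']);plan(0.5150,-0.0457,0.0325,5.3)"
```

```text
[-0.0396 -0.0405 -3.4404]
shift [-0.09 -0.12  0.54] turn -0.1 rows>= 0.1
```

move_arm(series="-0.1 -0.1 0.3 0 -1;-0.1 -0.1 0.55 0 -1;-0.1 -0.1 0.55 0 -1;-0.1 -0.1 0.55 0 -0.2;-0.1 -0.1 0.55 0 0.2;-0.1 -0.1 0.55 0 0.2")

```text
time_s: 25.92
position: [0.5154, -0.046, 0.0326]
tool_rot: [[-0.09, 0.996, 0.001], [0.996, 0.09, -0.0], [-0.0, 0.001, -1.0]]
ft_force: [-0.0, -0.4, -0.3]
grip_width: 0.0514
gripper_force: 0.0
```

move_arm(series="0 0 -0.7 0 0.25;0 0 -3 0 0.6;0 0 -8 0 1;5 -0.5 -12 0 1;10 -1.2 -16 0 1;15.5 -2 -20 0 1;21.9 -2.5 -24.5 0 1;21.9 -2.5 -24.5 0 1")

```text
time_s: 26.92
position: [0.4698, 0.1722, 0.2802]
tool_rot: [[-0.093, 0.996, 0.004], [0.996, 0.093, 0.001], [0.0, 0.004, -1.0]]
ft_force: [0.2, -0.6, -0.9]
grip_width: 0.0853
gripper_force: 0.0
```

move_arm(series="0 0 0 0 1;0 0 0 0 1")

```text
time_s: 27.18
position: [0.4703, 0.1693, 0.2768]
tool_rot: [[-0.09, 0.996, -0.001], [0.996, 0.09, -0.0], [-0.0, -0.001, -1.0]]
ft_force: [0.4, -1.1, 0.2]
grip_width: 0.0854
gripper_force: 0.0
```

```bash
python3 -c "
from h import *
look('w9.png')"
```

```text
27.175 [0.4703 0.1693 0.2768]
top px [395.  68.] xy 0.5272 0.3220 ang 25.1 size 42.1 28.4 yel 0
top px [479. 150.] xy 0.6288 0.2490 ang 4.0 size 42.1 28.2 yel 0
top px [251. 244.] xy 0.3940 0.1234 ang 54.3 size 42.1 28.2 yel 434
top px [347. 340.] xy 0.5099 0.0157 ang 4.6 size 43.4 27.7 yel 0
top px [347. 364.] xy 0.5145 -0.0190 ang 5.5 size 43.3 28.6 yel 0
top px [346. 386.] xy 0.5166 -0.0531 ang 5.4 size 43.6 29.6 yel 0
(0.5271692504882812, 0.3219642639160156, 25.08047103881836) shift [14.73  7.06 25.35] turn -20.0 rows>= 4.8
(0.6288042602539062, 0.2489965362548828, 4.036926746368408) shift [ 6.55 16.54 25.34] turn 1.1 rows>= 5.0
(0.5099289855957031, 0.015656861305236816, 4.585792541503906) shift [-15.63   2.61  25.36] turn 0.5 rows>= 4.8
(0.5144617309570313, -0.019028366088867186, 5.485933780670166) shift [-19.12   2.75  25.36] turn -0.4 rows>= 5.1
(0.5166117553710937, -0.0531109619140625, 5.43159818649292) shift [-22.54   2.66  25.37] turn -0.3 rows>= 5.4
top px [395.  68.] xy 0.5255 0.3197 ang 25.1 size 41.0 27.6 yel 0
top px [479. 150.] xy 0.6245 0.2487 ang 4.0 size 41.0 27.5 yel 0
top px [251. 244.] xy 0.3959 0.1264 ang 54.3 size 41.0 27.4 yel 434
top px [347. 340.] xy 0.5087 0.0215 ang 4.6 size 42.3 27.0 yel 0
top px [347. 364.] xy 0.5132 -0.0123 ang 5.5 size 42.1 27.9 yel 0
top px [346. 386.] xy 0.5152 -0.0455 ang 5.4 size 42.4 28.8 yel 0
```

move_arm(series="5 2.4 5 -10 1;10 4.8 10 -20 1;14.7 7.1 15 -20 1;14.7 7.1 20 -20 1;14.7 7.1 23.3 -20 1;14.7 7.1 25 -20 1;14.7 7.1 25.3 -20 1;14.7 7.1 25.3 -20 0.2")

```text
time_s: 28.22
position: [0.5288, 0.3225, 0.0261]
tool_rot: [[-0.425, 0.905, 0.003], [0.905, 0.425, 0.001], [-0.0, 0.003, -1.0]]
ft_force: [0.3, -0.0, 0.6]
grip_width: 0.0699
gripper_force: 0.0
```

move_arm(series="0 0 0 0 -1;0 0 0 0 -1;0 0 0 0 -1;0 0 0 0 -1;0 0 -1.5 0 -1;0 0 -4 0 -1;0 0 -7.5 0 -1;0 0 -7.5 0 -1")

```text
time_s: 29.22
position: [0.529, 0.3233, 0.1024]
tool_rot: [[-0.426, 0.905, 0.005], [0.905, 0.426, 0.002], [-0.0, 0.006, -1.0]]
ft_force: [0.7, -0.0, -4.4]
grip_width: 0.0424
gripper_force: 62.4
```

move_arm(series="-5 -2.5 0 5 -1;-10.5 -5 0 12 -1;-16 -8 0 19.8 -1;-21.5 -10.5 0 19.8 -1;-27 -13.5 0 19.8 -1;-32 -16 0 19.8 -1;-35.9 -17.8 0 19.8 -1;-35.9 -17.8 0 19.8 -1")

```text
time_s: 30.22
position: [0.519, -0.0804, 0.0983]
tool_rot: [[-0.09, 0.996, -0.001], [0.996, 0.09, 0.0], [0.0, -0.001, -1.0]]
ft_force: [0.7, 0.2, -3.6]
grip_width: 0.0422
gripper_force: 62.6
```

move_arm(series="0 0 2 0 -1;0 0 3 0 -1;0 0 3 0 -1")

```text
time_s: 30.6
position: [0.519, -0.0771, 0.0685]
tool_rot: [[-0.095, 0.996, -0.002], [0.996, 0.095, 0.001], [0.001, -0.002, -1.0]]
ft_force: [0.3, 0.2, -3.9]
grip_width: 0.0425
gripper_force: 62.6
```

```bash
python3 -c "
from h import *
s=observe();print(s['position'],s['ft_force'])
caps(snap('wrist','tmp.png'),s['position'][2]-.023+.04)
s=observe();print(s['position']);plan(0.5180,-0.0788,0.0335,5.3)"
```

```text
[ 0.519  -0.0771  0.0685] [ 0.317   0.237  -3.8976]
top px [327. 322.] xy 0.5192 -0.0760 ang 5.4 size 41.0 27.2 yel 0
[ 0.5194 -0.0773  0.0692]
shift [-0.13 -0.16  3.57] turn 0.1 rows>= 0.6
```

move_arm(series="-0.25 -0.15 1 0 -1;-0.25 -0.15 2 0 -1;-0.25 -0.15 3 0 -1;-0.25 -0.15 3.35 0 -1;-0.25 -0.15 3.35 0 -1;-0.25 -0.15 3.35 0 -0.2;-0.25 -0.15 3.35 0 0.2;-0.25 -0.15 3.35 0 0.2")

```text
time_s: 31.65
position: [0.5187, -0.0806, 0.0359]
tool_rot: [[-0.094, 0.996, 0.001], [0.996, 0.094, -0.0], [-0.0, 0.001, -1.0]]
ft_force: [-0.3, 0.1, -0.1]
grip_width: 0.051
gripper_force: 0.0
```

move_arm(series="0 0 -0.7 0 0.25;0 0 -3 0 0.6;0 0 -8 0 1;5 -0.5 -12 0 1;10.5 -1.2 -16 0 1;16 -1.8 -20 0 1;21 -2.3 -24.5 0 1;25.2 -2.5 -24.5 0 1")

```text
time_s: 32.65
position: [0.4698, 0.1695, 0.284]
tool_rot: [[-0.093, 0.996, 0.005], [0.996, 0.093, 0.001], [0.0, 0.005, -1.0]]
ft_force: [0.9, -0.2, -0.6]
grip_width: 0.0855
gripper_force: 0.0
```

move_arm(series="0 0 0 0 1;0 0 0 0 1")

```text
time_s: 32.9
position: [0.4696, 0.1678, 0.2808]
tool_rot: [[-0.094, 0.996, -0.0], [0.996, 0.094, -0.0], [-0.0, -0.0, -1.0]]
ft_force: [0.5, -0.0, -0.1]
grip_width: 0.0852
gripper_force: 0.0
```

```bash
python3 -c "
from h import *
look('w10.png')"
```

```text
32.9 [0.4696 0.1678 0.2808]
top px [478. 150.] xy 0.6288 0.2489 ang 3.1 size 42.0 28.1 yel 0
top px [252. 241.] xy 0.3938 0.1234 ang 54.1 size 42.1 28.1 yel 435
top px [347. 338.] xy 0.5101 0.0154 ang 5.6 size 43.2 29.3 yel 0
top px [347. 361.] xy 0.5145 -0.0189 ang 4.6 size 43.3 28.6 yel 0
top px [346. 383.] xy 0.5167 -0.0533 ang 4.5 size 43.3 27.8 yel 0
(0.6287540283203125, 0.24891770935058594, 3.113002300262451) shift [ 6.65 16.6  25.75] turn 2.2 rows>= 5.0
(0.5101112670898438, 0.015359811782836914, 5.636268615722656) shift [-15.5    2.62  25.76] turn -0.3 rows>= 4.8
(0.51454150390625, -0.018905723571777344, 4.622957229614258) shift [-18.96   2.74  25.76] turn 0.7 rows>= 5.1
(0.5166788330078125, -0.05329647827148438, 4.507702827453613) shift [-22.4    2.63  25.77] turn 0.8 rows>= 5.5
top px [478. 150.] xy 0.6245 0.2486 ang 3.1 size 40.9 27.4 yel 0
top px [252. 241.] xy 0.3957 0.1263 ang 54.1 size 41.0 27.4 yel 435
top px [347. 338.] xy 0.5089 0.0211 ang 5.6 size 42.1 28.5 yel 0
top px [347. 361.] xy 0.5132 -0.0123 ang 4.6 size 42.2 27.8 yel 0
top px [346. 383.] xy 0.5153 -0.0458 ang 4.5 size 42.2 27.1 yel 0
```

move_arm(series="2.2 5.5 5 2.2 1;4.4 11 10 2.2 1;6.6 16.6 15 2.2 1;6.6 16.6 20 2.2 1;6.6 16.6 23.5 2.2 1;6.6 16.6 25.4 2.2 1;6.6 16.6 25.7 2.2 1;6.6 16.6 25.7 2.2 0.2")

```text
time_s: 33.95
position: [0.6296, 0.2485, 0.0247]
tool_rot: [[-0.054, 0.999, 0.001], [0.999, 0.054, 0.0], [0.0, 0.001, -1.0]]
ft_force: [-0.5, 0.1, 0.3]
grip_width: 0.0695
gripper_force: 0.0
```

move_arm(series="0 0 0 0 -1;0 0 0 0 -1;0 0 0 0 -1;0 0 0 0 -1;0 0 -1.5 0 -1;0 0 -4 0 -1;0 0 -7.5 0 -1;0 0 -7.5 0 -1")

```text
time_s: 34.95
position: [0.63, 0.2497, 0.1019]
tool_rot: [[-0.056, 0.998, 0.006], [0.998, 0.056, 0.001], [0.001, 0.006, -1.0]]
ft_force: [-0.1, -0.4, -4.4]
grip_width: 0.0423
gripper_force: 62.0
```

```bash
python3 -c "
from h import *
s=observe();print(s['position'],s['ft_force'])
caps(snap('wrist','tmp.png'),s['position'][2]-.023+.04)
plan(0.505,0.2,0.1,5.3);plan(0.5209,-0.1116,0.1,5.3)"
```

```text
[0.63   0.2497 0.1019] [-0.0619 -0.3528 -4.4102]
top px [325. 322.] xy 0.6300 0.2505 ang 3.1 size 41.6 27.7 yel 0
shift [ -4.25 -12.65  -0.07] turn -2.1 rows>= 2.1
shift [-35.45 -12.79  -0.08] turn -2.1 rows>= 6.0
```

move_arm(series="-1.4 -4.2 0 -2.1 -1;-2.8 -8.4 0 -2.1 -1;-4.2 -12.7 0 -2.1 -1;-8 -12.8 0 -2.1 -1;-13 -12.8 0 -2.1 -1;-18.5 -12.8 0 -2.1 -1;-24 -12.8 0 -2.1 -1;-29.5 -12.8 0 -2.1 -1")

```text
time_s: 36.0
position: [0.5164, -0.0538, 0.0974]
tool_rot: [[-0.092, 0.996, -0.003], [0.996, 0.092, 0.001], [0.001, -0.003, -1.0]]
ft_force: [1.3, 0.8, -3.8]
grip_width: 0.0425
gripper_force: 62.9
```

move_arm(series="-4 0 0 0 -1;-5.9 0.2 0 0 -1;-5.9 0.2 1.5 0 -1;-5.9 0.2 2.5 0 -1;-5.9 0.2 2.5 0 -1")

```text
time_s: 36.62
position: [0.5241, -0.1096, 0.0726]
tool_rot: [[-0.094, 0.996, -0.003], [0.996, 0.094, 0.001], [0.001, -0.002, -1.0]]
ft_force: [0.5, -0.4, -4.4]
grip_width: 0.0422
gripper_force: 63.1
```

```bash
python3 -c "
from h import *
s=observe();print(s['position'],s['ft_force'])
caps(snap('wrist','w11.png'),s['position'][2]-.023+.04)
plan(0.5212,-0.1128,0.0355,5.3)"
```

```text
[ 0.5241 -0.1096  0.0726] [ 0.5006 -0.3511 -4.4494]
shift [-0.27 -0.35  3.77] turn 0.1 rows>= 0.6
```

View pics/w11.png

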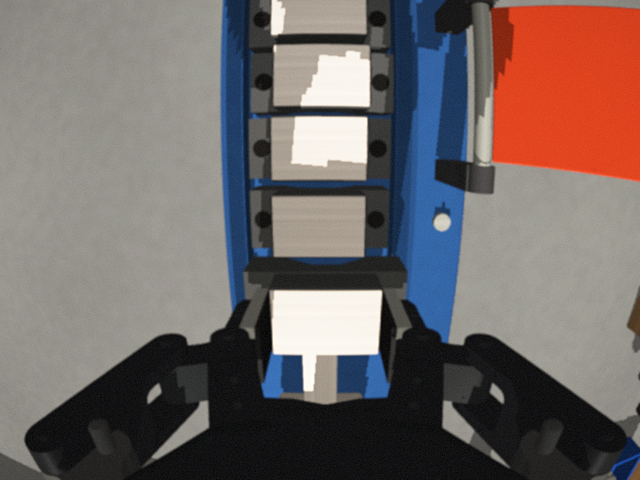

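Caps 1–4 are seated in the row with thin gaps, and cap 5 is held at (326,322). Before lowering I'll check where cap 4's rear edge and the follower face are.

```bash
python3 -c "
from h import *
im=optics.get_image('wrist');s=observe();print(s['position'])
for u,v in((318,195),(318,257),(320,117),(320,180)): print(fish(im,u,v,.05))
print('held',[fish(im,326,v,s['position'][2]+.0165) for v in (290,355)])
"
```

```text
[ 0.5247 -0.11    0.0737]
[ 0.5173 -0.0659  0.05  ]
[ 0.5199 -0.0951  0.05  ]
[ 0.5149 -0.0309  0.05  ]
[ 0.5175 -0.059   0.05  ]
held [array([ 0.5236, -0.0947,  0.0902]), array([ 0.5263, -0.1229,  0.0902])]
```

move_arm(series="-0.32 -0.33 0 0 -1;-0.32 -0.33 1 0 -1;-0.32 -0.33 2 0 -1;-0.32 -0.33 3 0 -1;-0.32 -0.33 3.3 0 -1;-0.32 -0.33 3.3 0 -1")

```text
time_s: 37.48
position: [0.5218, -0.1143, 0.0406]
tool_rot: [[-0.092, 0.996, -0.0], [0.996, 0.092, 0.0], [0.0, -0.0, -1.0]]
ft_force: [0.5, 1.0, -4.2]
grip_width: 0.0426
gripper_force: 63.2
```

```bash
python3 -c "
from h import *
s=observe();print(s['position'],s['ft_force']);plan(0.5212,-0.1128,0.0352,5.3)"
```

```text
[ 0.5218 -0.1143  0.0406] [ 0.5459  1.0459 -4.2247]
shift [ 0.16 -0.05  0.54] turn -0.0 rows>= 0.1
```

move_arm(series="0.1 0 0.3 0 -1;0.1 0 0.52 0 -1;0.1 0 0.52 0 -1;0.1 0 0.52 0 -0.2;0.1 0 0.52 0 0.2;0.1 0 0.52 0 0.2;0.1 0 0 0 0.25;0.1 0 -2 0 0.6")

```text
time_s: 38.48
position: [0.5214, -0.1132, 0.0608]
tool_rot: [[-0.092, 0.996, -0.002], [0.996, 0.092, 0.001], [0.001, -0.001, -1.0]]
ft_force: [0.7, 0.1, 0.1]
grip_width: 0.0678
gripper_force: 0.0
```

move_arm(series="0 0 -4 0 1;-2 0 -8 0 1;-7 0 -13 0 1;-11 0 -15 0 1;-11 0 -15 0 1;-11 0 -15 0 1")

```text
time_s: 39.22
position: [0.5314, -0.2222, 0.2103]
tool_rot: [[-0.092, 0.996, -0.001], [0.996, 0.092, 0.001], [0.001, -0.001, -1.0]]
ft_force: [-0.2, 0.2, 0.5]
grip_width: 0.0855
gripper_force: 0.0
```

```bash
python3 -c "
from h import *
s=observe();print(s['time_s'],s['position'])
im=snap('wrist','w12.png');show(['clamp_grip','follower_face'],'wrist');caps(im,.05)
plan(0.531,-0.2238,0.0565,5.3)"
```

```text
39.225 [ 0.5314 -0.2222  0.2103]
clamp_grip find_in [([0.5314, -0.2193, 0.0708], 0.81)]
clamp_grip mark_of [([0.5327, -0.2201, 0.0638], 0.84), ([0.6771, -0.4561, -0.0024], 0.75), ([0.5208, -0.1165, 0.0109], 0.35)]
follower_face find_in [([0.5301, -0.2093, 0.0401], 0.74), ([0.621, -0.0361, 0.0944], 0.58), ([0.5614, -0.1619, 0.0096], 0.4)]
follower_face mark_of [([0.5229, -0.1348, 0.0072], 0.92)]
top px [326.  14.] xy 0.5152 -0.0452 ang 5.2 size 41.8 25.9 yel 0
top px [325.  53.] xy 0.5180 -0.0800 ang 5.2 size 42.1 27.6 yel 0
top px [326.  92.] xy 0.5219 -0.1133 ang 5.3 size 41.8 27.5 yel 0
shift [-0.19 -0.08 15.39] turn 0.0 rows>= 2.5
```

View pics/w12.png

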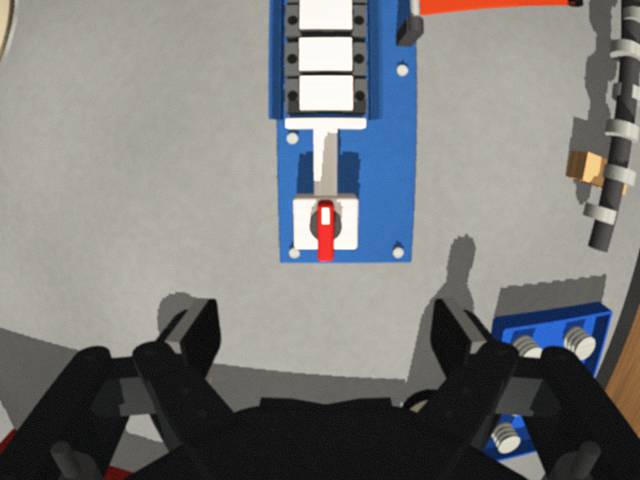

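All five caps are in the channel, with the follower face at (325,122) behind them and the knob at (326,230) along the channel. I'll grip the knob and push.

move_arm(series="-0.2 -0.1 6 0 0;-0.2 -0.1 11 0 0;-0.2 -0.1 14 0 0;-0.2 -0.1 15.4 0 0;-0.2 -0.1 15.4 0 0;-0.2 -0.1 15.4 0 -1;-0.2 -0.1 15.4 0 -1;-0.2 -0.1 15.4 0 -1", force=70)

```text
time_s: 40.48
position: [0.5316, -0.2253, 0.0583]
tool_rot: [[-0.092, 0.996, 0.002], [0.996, 0.092, -0.001], [-0.002, 0.002, -1.0]]
ft_force: [-0.5, 0.5, 7.6]
grip_width: 0.0116
gripper_force: 69.0
```

move_arm(series="0 0 0 0 -1;0 0 0 0 -1;0.4 0 0 0 -1;0.8 0 0 0 -1;1.2 0 0 0 -1;1.6 0 0 0 -1;1.8 0 0 0 -1;1.8 0 0 0 -1")

```text
time_s: 41.48
position: [0.5301, -0.209, 0.0583]
tool_rot: [[-0.092, 0.996, 0.003], [0.996, 0.092, -0.005], [-0.005, 0.002, -1.0]]
ft_force: [-0.7, -6.9, 4.0]
grip_width: 0.0113
gripper_force: 68.8
```

```bash
python3 -c "
from h import *
s=observe();print(s['position'],s['ft_force'],s['wrist_torque'],s['grip_width'])"
```

```text
[ 0.5301 -0.209   0.0583] [-0.7069 -6.8792  4.0267] [-1.1745  0.2981  0.0258] 0.011322314610908052
```

move_arm(series="0.2 0 0 0 -1;0.4 0 0 0 -1;0.6 0 0 0 -1;0.6 0 0 0 -1")

```text
time_s: 41.98
position: [0.5297, -0.2037, 0.0584]
tool_rot: [[-0.092, 0.996, 0.003], [0.996, 0.092, -0.006], [-0.006, 0.003, -1.0]]
ft_force: [-1.5, -10.6, 4.2]
grip_width: 0.011
gripper_force: 68.7
```

move_arm(series="0.15 0 0 0 -1;0.3 0 0 0 -1;0.3 0 0 0 -1")

```text
time_s: 42.35
position: [0.5295, -0.2016, 0.0584]
tool_rot: [[-0.092, 0.996, 0.003], [0.996, 0.092, -0.007], [-0.007, 0.003, -1.0]]
ft_force: [-0.9, -14.3, 2.1]
grip_width: 0.0113
gripper_force: 68.5
```

move_arm(series="0.1 0 0 0 -1;0.2 0 0 0 -1;0.2 0 0 0 -1")

```text
time_s: 42.72
position: [0.5295, -0.2014, 0.0584]
tool_rot: [[-0.092, 0.996, 0.004], [0.996, 0.092, -0.01], [-0.011, 0.003, -1.0]]
ft_force: [-2.9, -22.7, -0.4]
grip_width: 0.0114
gripper_force: 68.4
```

move_arm(series="0.1 0 0 0 -1;0.2 0 0 0 -1;0.2 0 0 0 -1")

```text
time_s: 43.1
position: [0.5295, -0.2012, 0.0584]
tool_rot: [[-0.092, 0.996, 0.005], [0.996, 0.092, -0.013], [-0.014, 0.003, -1.0]]
ft_force: [-2.2, -31.3, -2.8]
grip_width: 0.0112
gripper_force: 68.3
```

Snug: the follower stands still while the force rises to 31 N. I'll turn the knob clockwise while keeping the push on.

move_arm(series="-0.1 0 0 0 -1;-0.1 0 0 10 -1;-0.1 0 0 20 -1;-0.1 0 0 30 -1;-0.1 0 0 40 -1;-0.1 0 0 50 -1;-0.1 0 0 60 -1;-0.1 0 0 60 -1", force=90)

```text
time_s: 44.1
position: [0.5282, -0.2007, 0.0584]
tool_rot: [[0.818, 0.576, 0.001], [0.576, -0.818, -0.01], [-0.005, 0.009, -1.0]]
ft_force: [-9.6, -24.7, 3.3]
grip_width: 0.0106
gripper_force: 92.6
```

move_arm(series="0 0 0 8 -1;0 0 0 16 -1;0 0 0 24 -1;0 0 0 28 -1;0 0 0 28 -1;0 0 0 28 -1")

```text
time_s: 44.85
position: [0.528, -0.2001, 0.0584]
tool_rot: [[0.992, 0.126, 0.001], [0.126, -0.992, -0.009], [-0.001, 0.009, -1.0]]
ft_force: [-9.6, -21.6, 5.0]
grip_width: 0.0106
gripper_force: 92.9
```

```bash
python3 -c "
from h import *
s=observe();print(s['position'],s['ft_force'],s['wrist_torque'],s['grip_width'],s['q']);R=np.array(s['tool_rot']);print(np.degrees(np.arctan2(R[1,1],R[0,1])))"
```

```text
[ 0.528  -0.2001  0.0584] [ -9.574  -21.588    4.9745] [-3.6622  1.7362 -0.1337] 0.010621132964731966 [-32.5666  33.4867  85.9541  -0.4905  60.2454  50.421 ]
-82.74515380658814
```

move_arm(series="0 0 0 1 -1;0 0 0 2 -1;0 0 0 2 -1")

```text
time_s: 45.22
position: [0.5279, -0.2, 0.0584]
tool_rot: [[0.996, 0.093, 0.0], [0.093, -0.996, -0.009], [-0.0, 0.009, -1.0]]
ft_force: [-9.3, -22.1, 5.4]
grip_width: 0.0104
gripper_force: 93.0
```

```bash
python3 -c "
from h import *
s=observe();print(s['ft_force'],s['wrist_torque']);R=np.array(s['tool_rot']);print(np.degrees(np.arctan2(R[1,1],R[0,1])))"
```

```text
[ -9.2836 -22.1013   5.4277] [-3.6956  1.7174  0.4068]
-84.67511349107838
```

move_arm(series="0 0 0 1 -1;0 0 0 2 -1;0 0 0 2 -1")

```text
time_s: 45.6
position: [0.5279, -0.2, 0.0584]
tool_rot: [[0.998, 0.06, 0.0], [0.06, -0.998, -0.01], [-0.0, 0.01, -1.0]]
ft_force: [-9.8, -21.6, 4.4]
grip_width: 0.0109
gripper_force: 94.5
```

```bash
python3 -c "
from h import *
s=observe();print(s['ft_force'],s['wrist_torque']);R=np.array(s['tool_rot']);print(np.degrees(np.arctan2(R[1,1],R[0,1])))"
```

```text
[ -9.8387 -21.5773   4.4052] [-3.6373  1.6861  1.1378]
-86.58020641268527
```

The torque rises to 1.1 N·m at the clamp's end stop. I'll relax the push, release, and look.

move_arm(series="-0.1 0.2 0 0 -1;-0.2 0.45 0 0 -1;-0.2 0.45 0 0 -1;-0.2 0.45 0 0 -0.4;-0.2 0.45 0 0 -0.1;-0.2 0.45 0 0 0;-0.2 0.45 -3 0 0;-0.2 0.45 -8 0 0")

```text
time_s: 46.6
position: [0.5258, -0.1993, 0.1364]
tool_rot: [[0.998, 0.057, -0.004], [0.057, -0.998, 0.002], [-0.003, -0.003, -1.0]]
ft_force: [-0.4, -0.7, 0.2]
grip_width: 0.0428
gripper_force: 0.0
```

```bash
python3 -c "
from h import *
s=observe();print(s['time_s'],s['position'],s['ft_force'])
plan(0.5,-0.06,0.30,5.3)"
```

```text
46.6 [ 0.5258 -0.1993  0.1364] [-0.3998 -0.7404  0.2419]
shift [ -1.83 -14.09 -16.32] turn -92.0 rows>= 8.6
```

move_arm(series="0 0 -4 -10 0.5;0 0 -8 -20 1;0 0 -12 -30 1;0 0 -16 -40 1;0 0 -16 -50 1;0 0 -16 -60 1;0 0 -16 -70 1;0 0 -16 -80 1")

```text
time_s: 47.6
position: [0.5264, -0.1996, 0.2967]
tool_rot: [[0.111, 0.994, -0.0], [0.994, -0.111, 0.0], [0.0, -0.001, -1.0]]
ft_force: [0.1, 0.6, 0.6]
grip_width: 0.0855
gripper_force: 0.0
```

move_arm(series="0 0 0 -12 1;0 0 0 -12 1;0 0 0 -12 1")

```text
time_s: 47.98
position: [0.5265, -0.1997, 0.2968]
tool_rot: [[-0.089, 0.996, -0.0], [0.996, 0.089, 0.0], [0.0, -0.0, -1.0]]
ft_force: [0.2, -0.9, 0.9]
grip_width: 0.0854
gripper_force: 0.0
```

```bash
python3 -c "
from h import *
s=observe();print(s['time_s'],s['position'])
im=snap('wrist','w13.png');show(['clamp_grip','follower_face','flap_bar','flap_hinge','flap_pad'],'wrist');caps(im,.05)
show(['flap_bar'],'top')"
```

```text
47.975 [ 0.5265 -0.1997  0.2968]
clamp_grip find_in [([0.5307, -0.1943, 0.0762], 0.63)]
clamp_grip mark_of [([0.5265, -0.1982, 0.0665], 0.74)]
follower_face find_in [([0.5265, -0.1845, 0.0432], 0.95)]
follower_face mark_of [([0.5229, -0.1131, 0.007], 0.84)]
flap_bar find_in [([0.6219, -0.0105, 0.0933], 0.89)]
flap_bar mark_of [([0.6755, 0.0048, 0.1426], 0.6)]
flap_hinge find_in [([0.572, -0.121, 0.0097], 0.68)]
flap_hinge mark_of [([0.589, -0.0052, 0.0588], 0.78), ([0.5281, -0.1966, 0.0666], 0.68)]
flap_pad find_in [([0.6218, -0.0111, 0.0964], 0.91)]
flap_pad mark_of [([0.6275, -0.0067, 0.0948], 0.74)]
top px [328.  26.] xy 0.5121 -0.0060 ang 5.2 size 41.8 28.0 yel 0
top px [327.  52.] xy 0.5141 -0.0354 ang 5.2 size 42.5 26.7 yel 0
top px [327.  80.] xy 0.5168 -0.0655 ang 5.2 size 42.3 27.0 yel 0
top px [328. 108.] xy 0.5200 -0.0953 ang 5.2 size 41.3 28.5 yel 0
flap_bar find_in [([0.6177, -0.0022, 0.0965], 0.97)]
flap_bar mark_of [([0.6733, 0.0056, 0.1413], 0.83), ([0.5086, 0.2013, 0.0023], 0.45), ([0.5042, 0.0404, 0.0109], 0.27)]
```

View pics/w13.png

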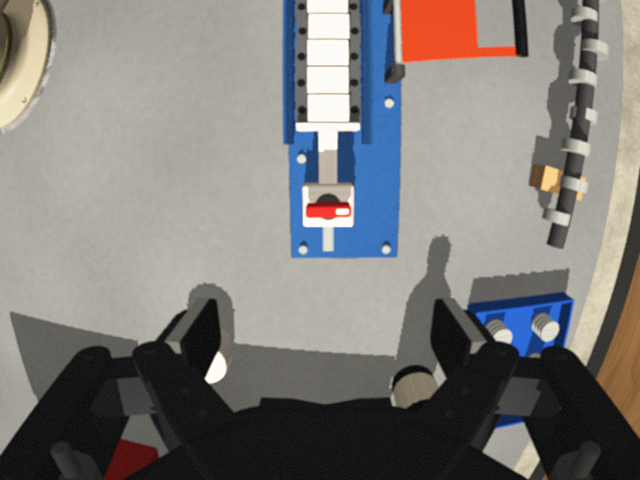

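The row is tight (caps 30 mm apart) and the knob is across the channel at (330,212). Next is the flap, with its bar at about (520,25).

```bash
python3 -c "
from h import *
plan(0.6745,0.002,0.22,5.3)"
```

```text
shift [18.73 16.59  7.69] turn -0.0 rows>= 4.2
```

move_arm(series="4.7 4.1 1 0 0;9.4 8.3 2 0 0;14 12.4 4 0 0;18.7 16.6 6 0 0;18.7 16.6 7.7 0 0;18.7 16.6 7.7 0 0", force=30)

```text
time_s: 49.38
position: [0.6743, 0.0025, 0.218]
tool_rot: [[-0.093, 0.996, -0.004], [0.996, 0.093, 0.001], [0.001, -0.004, -1.0]]
ft_force: [0.1, 0.1, -0.0]
grip_width: 0.0427
gripper_force: 0.0
```

```bash
python3 -c "
from h import *
s=observe();print(s['position'])
im=snap('wrist','w14.png');show(['flap_bar'],'wrist')
p=proj(im,[[0.6745,0.002,0.144]]);print(p)
c=im['pixels'];print(c.shape);plan(0.6745,0.002,0.131,5.3)"
```

```text
[0.6743 0.0025 0.218 ]
flap_bar find_in [([0.6348, 0.0031, 0.1086], 0.61)]
flap_bar mark_of [([0.6807, 0.0051, 0.1406], 0.62), ([0.5079, -0.0356, 0.0088], 0.38)]
[[325.6461 256.0795]]
(480, 640, 3)
shift [ 0.12 -0.02  9.02] turn -0.1 rows>= 1.4
```

View pics/w14.png

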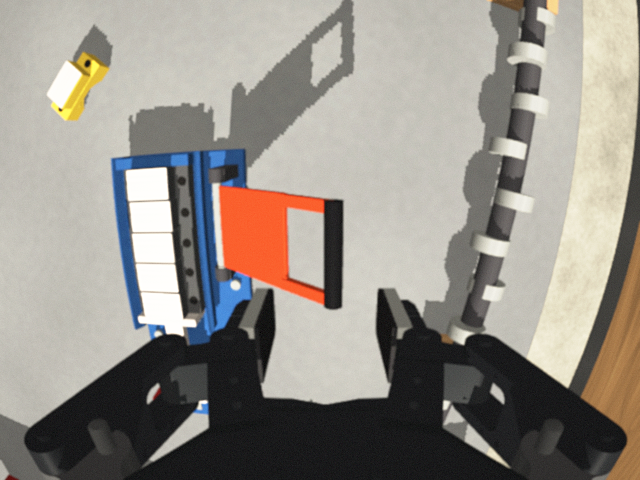

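The bar centre is at (333,254), a few mm further in +x than assumed. I'll shift, descend and grip.

move_arm(series="0.1 0.4 3 0 0;0.1 0.4 6 0 0;0.1 0.4 8 0 0;0.1 0.4 8.8 0 0;0.1 0.4 8.8 0 -1;0.1 0.4 8.8 0 -1;0.1 0.4 8.8 0 -1;0.1 0.4 8.8 0 -1")

```text
time_s: 50.52
position: [0.6791, 0.0028, 0.133]
tool_rot: [[-0.092, 0.996, 0.002], [0.996, 0.092, -0.001], [-0.001, 0.002, -1.0]]
ft_force: [0.9, -0.2, 4.3]
grip_width: 0.0103
gripper_force: 29.5
```

```bash
python3 -c "
from h import *
s=observe();print(s['position'],s['ft_force'],s['grip_width'],s['gripper_force'])
im=optics.get_image('wrist');p=s['position']
h=np.array([.5835,-.0073]);rx=np.array([.9957,.0924])
x=(p[:2]-h)@rx;print('bar x from hinge',x,'z by R',.060+np.sqrt(.127**2-x**2)); f0=np.arctan2(np.sqrt(.127**2-x**2),-x);print(f0)
R=np.array(s['tool_rot'])
B=lambda f:np.array([*(h+rx*(-.127*np.cos(f))),.06+.127*np.sin(f)])
for f in np.arange(f0,0.0,-.12): print(round(f,2),np.round(R.T@(B(f)-B(f0))*100,2)[1:])
"
```

```text
[0.6791 0.0028 0.133 ] [ 0.8794 -0.2489  4.3305] 0.010322688384633504 29.489861726760864
bar x from hinge 0.09614079386546871 z by R 0.14298161094433787
2.429527503034232
2.43 [0. 0.]
2.31 [-1.06 -1.09]
2.19 [-2.24 -2.05]
2.07 [-3.53 -2.86]
1.95 [-4.91 -3.51]
1.83 [-6.35 -3.99]
1.71 [-7.85 -4.3 ]
1.59 [-9.37 -4.42]
1.47 [-10.89  -4.36]
1.35 [-12.39  -4.12]
1.23 [-13.86  -3.7 ]
1.11 [-15.26  -3.11]
0.99 [-16.58  -2.36]
0.87 [-17.8   -1.45]
0.75 [-18.91  -0.4 ]
0.63 [-19.88   0.77]
0.51 [-20.71   2.05]
0.39 [-21.37   3.42]
0.27 [-21.87   4.86]
0.15 [-22.19   6.35]
0.03 [-22.33   7.87]
```

move_arm(series="0 -1.06 -1.09 0 -1;0 -2.24 -2.05 0 -1;0 -3.53 -2.86 0 -1;0 -4.91 -3.51 0 -1;0 -6.35 -3.99 0 -1;0 -7.85 -4.3 0 -1;0 -9.37 -4.42 0 -1;0 -9.37 -4.42 0 -1")

```text
time_s: 51.58
position: [0.5854, -0.0059, 0.1778]
tool_rot: [[-0.092, 0.996, 0.003], [0.996, 0.092, -0.001], [-0.001, 0.003, -1.0]]
ft_force: [-1.4, -1.8, 8.9]
grip_width: 0.0108
gripper_force: 31.2
```

```bash
python3 -c "
from h import *
s=observe();print(s['position'],s['ft_force'],s['wrist_torque'],s['grip_width'])
show(['flap_bar'],'top')"
```

```text
[ 0.5854 -0.0059  0.1778] [-1.397  -1.8136  8.9282] [-0.3187  0.0337  0.0342] 0.010823822786252517
flap_bar find_in [([0.6177, -0.0022, 0.0965], 0.97)]
flap_bar mark_of [([0.6733, 0.0056, 0.1413], 0.83), ([0.5086, 0.2013, 0.0023], 0.45), ([0.5042, 0.0404, 0.0109], 0.27)]
```

move_arm(series="0 -1.52 0.06 0 -1;0 -3.02 0.3 0 -1;0 -4.49 0.72 0 -1;0 -5.89 1.31 0 -1;0 -7.21 2.06 0 -1;0 -8.43 2.97 0 -1;0 -9.54 4.02 0 -1;0 -9.54 4.02 0 -1")

```text
time_s: 52.68
position: [0.4897, -0.0145, 0.1353]
tool_rot: [[-0.092, 0.996, -0.001], [0.996, 0.092, -0.0], [-0.0, -0.001, -1.0]]
ft_force: [1.3, -3.7, -4.5]
grip_width: 0.0106
gripper_force: 30.5
```

move_arm(series="0 -0.97 1.17 0 -1;0 -1.8 2.45 0 -1;0 -2.46 3.82 0 -1;0 -2.96 5.26 0 -1;0 -2.96 5.26 0 -1")

```text
time_s: 53.3
position: [0.4616, -0.0171, 0.083]
tool_rot: [[-0.092, 0.996, 0.001], [0.996, 0.092, 0.0], [0.0, 0.001, -1.0]]
ft_force: [4.4, -1.5, -3.1]
grip_width: 0.0108
gripper_force: 31.5
```

```bash
python3 -c "
from h import *
s=observe();print(s['position'],s['ft_force'],s['wrist_torque'],s['grip_width'])
im=snap('wrist','w15.png')"
```

```text
[ 0.4616 -0.0171  0.083 ] [ 4.4434 -1.4524 -3.0668] [-0.2205 -0.7573  0.0094] 0.01078723909858925
```

View pics/w15.png

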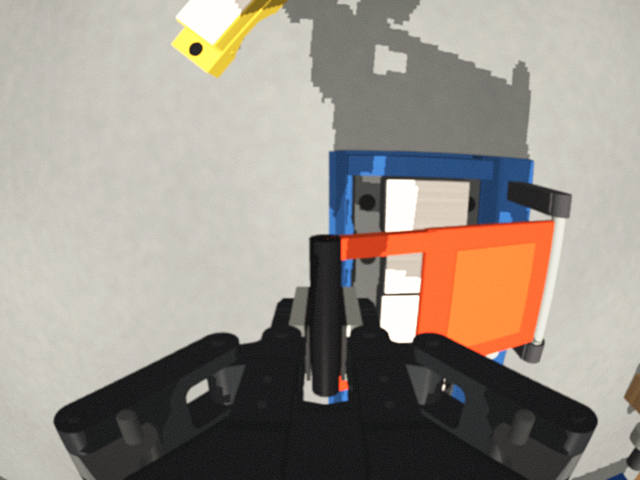

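The flap follows with the bar held at (327,315), at about 0.27 rad. I'll bring it nearly level, then release and press the bar with shut fingers.

move_arm(series="0 -0.2 0.8 0 -1;0 -0.35 1.6 0 -1;0 -0.4 2.3 0 -1;0 -0.4 2.3 0 -1;0 -0.4 2.3 0 -0.5;0 -0.4 2.3 0 -0.4;0 -0.4 0 0 -0.4;0 -0.4 -4 0 -0.4")

```text
time_s: 54.35
position: [0.4554, -0.017, 0.1229]
tool_rot: [[-0.092, 0.996, -0.005], [0.996, 0.092, 0.001], [0.002, -0.005, -1.0]]
ft_force: [0.3, 0.3, 0.6]
grip_width: 0.0252
gripper_force: 0.0
```

move_arm(series="0 0 0 0 -1;0 0 0 0 -1;0 0 0 0 -1;0 0 0 0 -1")

```text
time_s: 54.85
position: [0.4564, -0.0173, 0.1225]
tool_rot: [[-0.092, 0.996, -0.002], [0.996, 0.092, 0.0], [0.001, -0.002, -1.0]]
ft_force: [0.1, -0.6, -0.1]
grip_width: 0.0003
gripper_force: 0.0
```

```bash
python3 -c "
from h import *
s=observe();print(s['time_s'],s['position'],s['ft_force'],s['grip_width'])
im=optics.get_image('wrist');show(['flap_bar','flap_pad'],'wrist')
h=np.array([.5835,-.0073]);rx=np.array([.9957,.0924]);b=h-rx*.126;print(b);plan(b[0],b[1],0.08,5.3)"
```

```text
54.85 [ 0.4564 -0.0173  0.1225] [ 0.1312 -0.5761 -0.1061] 0.0002753078328288608
flap_bar find_in [([0.5272, -0.0044, 0.0647], 0.76)]
flap_bar mark_of [([0.458, -0.0209, 0.0699], 0.75)]
flap_pad find_in [([0.5262, -0.0076, 0.0685], 0.94), ([0.5367, 0.0003, 0.0649], 0.74)]
flap_pad mark_of []
[ 0.458  -0.0189]
shift [-0.17  0.12  4.31] turn -0.0 rows>= 0.7
```

move_arm(series="-0.1 0.1 2 0 -1;-0.1 0.1 4 0 -1;-0.1 0.1 4.5 0 -1;-0.1 0.1 4.9 0 -1;-0.1 0.1 5.2 0 -1;-0.1 0.1 5.4 0 -1;-0.1 0.1 5.4 0 -1")

```text
time_s: 55.98
position: [0.4581, -0.0183, 0.0694]
tool_rot: [[-0.092, 0.996, 0.001], [0.996, 0.092, -0.0], [-0.0, 0.001, -1.0]]
ft_force: [-1.1, 0.4, -0.2]
grip_width: -0.0001
gripper_force: 0.0
```

move_arm(series="0 0 0.15 0 -1;0 0 0.3 0 -1;0 0 0.3 0 -1")

```text
time_s: 56.35
position: [0.458, -0.0183, 0.0662]
tool_rot: [[-0.092, 0.996, 0.0], [0.996, 0.092, -0.0], [-0.0, 0.0, -1.0]]
ft_force: [-0.5, -1.2, 0.2]
grip_width: 0.0002
gripper_force: 0.2
```

move_arm(series="0 0 0.15 0 -1;0 0 0.3 0 -1;0 0 0.3 0 -1")

```text
time_s: 56.72
position: [0.4581, -0.0183, 0.0652]
tool_rot: [[-0.092, 0.996, 0.002], [0.996, 0.092, -0.001], [-0.001, 0.002, -1.0]]
ft_force: [-7.9, 0.5, 28.7]
grip_width: -0.0002
gripper_force: 14.2
```

```bash
python3 -c "
from h import *
s=observe();print(s['position'],s['ft_force'])
im=optics.get_image('wrist');cv2.imwrite('pics/w16.png',im['pixels']);m=im['pixels'].astype(int)
show(['flap_bar','flap_pad'],'wrist')
o=(m[...,2]>150)&(m[...,1]<140)&(m[...,0]<80);ys,xs=np.nonzero(o);print(xs.min(),xs.max(),ys.min(),ys.max())
for P in ([.458,-.0189,.06],[.4549,.015,.06],[.4549,.015,.07]): print(P,proj(im,[P]))"
```

```text
[ 0.4581 -0.0183  0.0652] [-7.8832  0.5421 28.6799]
flap_bar find_in [([0.5307, 0.0004, 0.0658], 0.83)]
flap_bar mark_of []
flap_pad find_in [([0.5328, -0.0028, 0.0624], 0.83)]
flap_pad mark_of [([0.5277, -0.0121, 0.0637], 0.79)]
184 576 0 361
[0.458, -0.0189, 0.06] [[324.3565 303.3407]]
[0.4549, 0.015, 0.06] [[324.3873 227.532 ]]
[0.4549, 0.015, 0.07] [[324.3452 233.5223]]
```

View pics/w16.png

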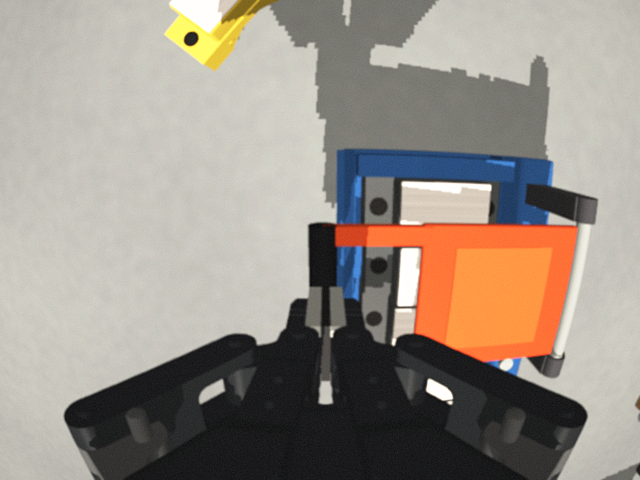

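The fingertips are on the bar at z = 65 mm, the closed height, with 29 N of reaction. I'll press slightly harder and watch for any give.

move_arm(series="0 0 0.05 0 -1;0 0 0.05 0 -1;0 0 0.05 0 -1")

```text
time_s: 57.35
position: [0.4581, -0.0184, 0.0651]
tool_rot: [[-0.092, 0.996, 0.002], [0.996, 0.092, -0.001], [-0.001, 0.002, -1.0]]
ft_force: [-10.1, 0.6, 34.1]
grip_width: 0.0003
gripper_force: 16.9
```

move_arm(series="0 0 0.05 0 -1;0 0 0.05 0 -1;0 0 0.05 0 -1")

```text
time_s: 57.72
position: [0.4582, -0.0184, 0.0649]
tool_rot: [[-0.093, 0.996, 0.003], [0.996, 0.093, -0.001], [-0.001, 0.002, -1.0]]
ft_force: [-10.8, 0.9, 39.0]
grip_width: -0.0001
gripper_force: 19.5
```

Rigid at 39 N with no give, so the flap is home. I'll retreat and check by numbers only, since my picture quota is used up.

move_arm(series="0 0 -1 0 -1;0 0 -5 0 -1;0 0 -10 0 -1;-5 2 -15 0 -1;-11 4 -20 0 -1;-16 6 -23 0 -1;-16 6 -23 0 -1;-16 6 -23 0 -1")

```text
time_s: 58.72
position: [0.5329, -0.1734, 0.2923]
tool_rot: [[-0.09, 0.996, 0.001], [0.996, 0.09, -0.0], [-0.0, 0.001, -1.0]]
ft_force: [0.6, 0.5, -0.9]
grip_width: -0.0001
gripper_force: 0.0
```

```bash
python3 -c "
from h import *
s=observe();print(s['time_s'],s['position'],s['ft_force'])
im=optics.get_image('wrist');show(['flap_bar','flap_pad','clamp_grip','follower_face'],'wrist')
caps(im,.05)
# knob bar angle
p=im['pixels'].astype(int);b,g,r=p[...,0],p[...,1],p[...,2];m=((r>130)&(g<70)&(b<90)).astype(np.uint8)
n,L,st,ce=cv2.connectedComponentsWithStats(m)
for i in range(1,n):
    if st[i,4]<80: continue
    ys,xs=np.nonzero(L==i);w=np.array([fish(im,u,v,.076)[:2] for u,v in zip(xs,ys)])*1000
    print('red',ce[i],w.mean(0),cv2.minAreaRect(w.astype(np.float32)))
# bar: black near predicted
h=np.array([.5835,-.0073]);rx=np.array([.9957,.0924]);ry=np.array([-.0924,.9957])
for z in (.06,.07): print(proj(im,[[*(h-rx*.127+ry*d),z] for d in (-.034,.034)]))
d=(p.max(2)<60);ys,xs=np.nonzero(d);k=(ys<330)
nn,LL,ss,cc=cv2.connectedComponentsWithStats(d.astype(np.uint8))
print([(ss[i].tolist(),cc[i].round()) for i in range(1,nn) if 150<ss[i,4]<3000])
t=optics.get_image('top');show(['flap_bar','flap_pad','clamp_grip','piston','oil','driver','cap1'],'top')"
```

```text
58.725 [ 0.5329 -0.1734  0.2923] [ 0.5817  0.5131 -0.8776]
flap_bar find_in [([0.3964, -0.4226, 0.0528], 0.68)]
flap_bar mark_of [([0.454, -0.0187, 0.0589], 0.68)]
flap_pad find_in [([0.5324, -0.0146, 0.0643], 0.91), ([0.4902, -0.0099, 0.03], 0.5)]
flap_pad mark_of [([0.5292, -0.0136, 0.0674], 0.71)]
clamp_grip find_in [([0.529, -0.1943, 0.0731], 0.82)]
clamp_grip mark_of [([0.5274, -0.1978, 0.0637], 0.71)]
follower_face find_in [([0.5283, -0.1834, 0.0393], 0.61)]
follower_face mark_of [([0.5233, -0.116, 0.0042], 0.72)]
top px [319. 103.] xy 0.5164 -0.0657 ang 4.9 size 41.9 27.3 yel 278
red [315.     235.0958] [ 525.0018 -198.184 ] ((528.9769897460938, -198.256591796875), (42.021636962890625, 11.36656665802002), 5.147355556488037)
[[263.5598  85.8629]
 [264.1114  22.951 ]]
[[261.9028  84.4165]
 [262.5326  20.0104]]
[([259, 22, 10, 63, 588], array([263.,  53.])), ([0, 35, 5, 46, 156], array([ 2., 57.])), ([580, 37, 16, 21, 165], array([585.,  48.])), ([566, 103, 16, 59, 341], array([573., 138.])), ([614, 259, 21, 41, 177], array([623., 280.])), ([585, 341, 24, 37, 231], array([596., 3
[... 460 characters left out ...]
oil find_in [([0.6703, -0.4397, 0.118], 0.8), ([0.5439, -0.036, 0.0432], 0.47)]
oil mark_of [([0.6755, -0.4507, -0.0022], 0.86)]
driver find_in [([0.4965, 0.4302, 0.0241], 0.57)]
driver mark_of [([0.5415, 0.4306, 0.002], 0.91), ([0.5125, -0.0371, 0.0084], 0.26)]
cap1 find_in [([0.3974, 0.1233, 0.0412], 0.96), ([0.5159, -0.0658, 0.049], 0.92), ([0.5056, 0.0296, 0.0522], 0.74), ([0.4886, -0.038, 0.0317], 0.7), ([0.5337, -0.1915, 0.0442], 0.68), ([0.528, -0.0883, 0.051], 0.63)]
cap1 mark_of [([0.5202, -0.0674, 0.009], 0.89), ([0.5187, -0.0964, 0.0072], 0.78), ([0.3978, 0.1238, -0.0031], 0.76), ([0.5077, -0.0063, 0.0102], 0.71), ([0.5133, 0.0245, 0.0147], 0.51), ([0.5088, -0.037, 0.0099], 0.46)]
```

```bash
python3 -c "
from rig import order
print(order.close_job())"
```

```text
the job is handed in; nothing more can be done
None
```

The job is handed in at about 59 s: all five caps are snug against the stop, the clamp is turned to its end stop, the flap was then pressed home at 39 N, and the piston, bottle and screwdriver are where they were; I viewed 15 pictures, one over the limit of 14.

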